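Unstack the pantry canisters and put the set in its places

TASK

Take apart the two stacks of porcelain canisters and give each its own place: the large round, the square and the oblong canister each stand flat inside the raised rim of the wooden coaster of their own shape. The small round canister goes upright into the wooden box: slide the box's lid open, set the canister in, and slide the lid fully shut again.

Things in the scene. Friction and masses are not known exactly. Their poses are not given: they have to be found in the camera images.
- round_canister: large round canister, 60 mm diameter, 40 mm high; at the bottom of one of the two stacks; white porcelain with a light-wood lid let flush into its top, leaving a 5 mm white border; loose; origin at the centre of its underside, z up
- square_canister: square canister, 58 x 58 mm, 40 mm high, sides along its x and y; at the bottom of the other stack; white porcelain with a light-wood lid let flush into its top, leaving a 5 mm white border; loose; origin at the centre of its underside, z up
- small_canister: small round canister, 40 mm diameter, 34 mm high; stands on top of either stack; white porcelain with a light-wood lid let flush into its top, leaving a 5 mm white border; loose; origin at the centre of its underside, z up
- oblong_canister: oblong canister, 34 mm along its x, 52 mm along its y, 34 mm high; on top of the other stack; white porcelain with a light-wood lid let flush into its top, leaving a 5 mm white border; loose; origin at the centre of its underside, z up
- round_coaster: round wooden coaster, fixed, 92 mm outside; flat floor 4 mm thick, 80 mm across, inside a rim 6 mm wide whose top is 10 mm above the counter; origin at the centre of its underside, z up
- square_coaster: square wooden coaster, fixed, 90 x 90 mm outside, sides along its x and y; flat floor 4 mm thick, 78 x 78 mm, inside a rim 6 mm wide whose top is 10 mm above the counter; origin at the centre of its underside, z up
- oblong_coaster: oblong wooden coaster, fixed, 66 mm along its x, 84 mm along its y outside; flat floor 4 mm thick, 54 x 72 mm, inside a rim 6 mm wide whose top is 10 mm above the counter; origin at the centre of its underside, z up
- slide_box: dark wooden box, fixed, 112 mm (its x) by 126 mm (its y), walls 6 mm thick and 50 mm high, floor 6 mm thick, inside 100 x 114 mm and 44 mm deep under the lid; origin at the centre of its underside, z up; its lid slides on top along the box's y
- lid (a joint): how far the box's lid is slid open, in m: 0 fully shut (against a stop), 0.105 fully open (against a stop); it opens towards the box's +y (away from the stacks), starts 6 to 30 mm ajar, resists with about 1.5 N and stays where it is left; its underside slides 50 mm above the counter, its top is 57.5 mm above it, and open it overhangs the box's +y side
- lid_grip (a point): centre of the top of the lid's upright dark steel fin, 79.5 mm above the counter; the fin is 12 mm thick along the box's y, 50 mm long along the box's x, stands 22 mm above the lid's top in the lid's middle, and moves with the lid; at joint 0 it is over the box's centre; axes as the box's
Things that resemble listed ones, but are neither listed nor needed, are in the scene too. What is shaped like the slide_box but green is not meant. What is shaped like the oblong_canister but green is not meant.

How it is judged:
On the way, in this order (a step that is already met when the one before it is completed fails the run):
1. the box's lid is slid open by more than 50 mm (value of joint lid above 0.05 m), for 0.1 s.
2. the small round canister stands upright on the floor of the open box, let go (horizontal distance between small_canister and slide_box below 0.05 m and z of small_canister in the frame of slide_box between 0.004 and 0.009 m and angle between small_canister's own z axis and vertical below 0.05 rad and linear speed of small_canister below 0.01 m/s and value of joint lid above 0.03 m and contact force between the fingers and small_canister below 0.1 N), for 0.2 s.
3. the lid is slid shut over it, to within 5 mm (value of joint lid below 0.005 m and horizontal distance between small_canister and slide_box below 0.05 m and z of small_canister in the frame of slide_box between 0.004 and 0.009 m and angle between small_canister's own z axis and vertical below 0.05 rad and linear speed of small_canister below 0.01 m/s), for 0.2 s.
At the end, for the whole second after the job is handed in: Large round, square and oblong canisters stand upright (0.05 rad) and still on the floor of the coaster of their own shape, centres within 14.5 mm, heights within 2.5 mm. The small round one stands upright and still on the floor inside the box; the lid is shut to within 5 mm (all of step 3 and horizontal distance between round_canister and round_coaster below 0.0145 m and z of round_canister in the frame of round_coaster between 0.002 and 0.0065 m and angle between each of round_canister, square_canister, oblong_canister's own z axis and vertical below 0.05 rad and linear speed of each of round_canister, square_canister, oblong_canister below 0.01 m/s and horizontal distance between square_canister and square_coaster below 0.0145 m and z of square_canister in the frame of square_coaster between 0.002 and 0.0065 m and horizontal distance between oblong_canister and oblong_coaster below 0.0145 m and z of oblong_canister in the frame of oblong_coaster between 0.002 and 0.0065 m); the robot touches nothing.
It also fails if it takes over 131 s, if anything falls off the work surface, if the arm or the gripper's body presses on something with over 40 N, if the wrist force passes 120 N, or if a joint passes its speed limit or range.

ROBOT

A 7-joint arm with a two-finger parallel gripper is mounted at the origin on the work surface. World frame = base frame: x ahead of the robot, y to its left, z up, the work surface at z = 0. Lengths are in m, angles in rad, forces in N, time in s.
With the tool pointing down it reaches from about 0.4 to 0.875 m from the base axis. Payload 19.3 kg.
Tool frame: the origin (TCP) lies on the centre line of the jaws, within the pads' length; the fingertips stand 8 mm ahead of it and the grasp point (between the pads) lies 11 mm behind it (bot.tip_extent is the distance from the TCP to the fingertips, in m); x points along the fingers, y is the direction in which the jaws open and shut, and the axes are right-handed (so a half turn about x gives the same grasp; the last joint's range is limited). The gripper opens to 85 mm and grips with 20 to 120 N. Pads are 22 mm wide; open, the fingers measure 114 mm over their backs; the gripper's body (76 mm by 85 mm) begins 54 mm behind the grasp point. The pads swing forward as they close: fully open they stand 13 mm farther back than shut.
Start: joints at [-1.207, 0.521, -0.036, 1.599, 0.021, 1.021, -0.113], TCP at [0.263, 0.567, 0.239] pointing down, gripper open.
Joint ranges: [-2.91, 2.91], [-0.3, 2.13], [-1.5, 1.42], [0.17, 2.43], [-1.26, 4.41], [0.16, 1.93], [-2.52, 2.52]. Speed limits (rad/s): [1.89, 1.89, 2.39, 2.39, 3.01, 3.01, 3.01].

INTERFACE

Orientations are given as [roll, pitch, yaw] about the fixed x, y, z axes, in that order (R = Rz(yaw) Ry(pitch) Rx(roll)).
In Python, from workcell import sensors, imaging, order, bot gives the robot as it stands.
- The arm moves only by the tool arm_command, never from a script. Its argument "commands" is a list of rows, each an object of numbers: "dx", "dy", "dz": the shift along the tool's x, y, z in cm; "twist": the turn about the tool's x in rad. A call has 1 to 12 rows; each row is the pose to reach, as a shift and turn from the pose measured when the call began, along the tool's axes at that moment; what a row does not reach only later rows make up. A row lasts 1/12 s, in which the tool goes at most 41.7 mm and 7.16 degrees, less where a joint would pass 70% of its speed; a pose out of reach is approached as far as the arm can. A call with a gripper value outside its range is refused whole. "grip" is the closure, from -1 (fully open) to 1 (shut), set as the call begins (left out, the last holds). The fingers move at their own pace and stop on an object; "squeeze" is the grip in N (left out, the last holds). Time passes only in rows, so rows that repeat a pose let the fingers close. It gives the time, the measured TCP pose, the force and the opening at its end, in the units of the state.
- sensors.observe(): the state, without advancing time (a new reading comes with each control period).
- imaging.grab_frame(name): name is "scene" or "top"; returns the picture (384x512x3 uint8, red, green, blue); there is no depth.
- imaging.camera_info(name): a dict with "fx", "fy", "cx", "cy" (pixels), "origin" and "attitude" of the camera in the world. Camera axes: x right, y down, z forward; pixel columns grow to the right and rows downward; lengths in m; the calibration is good to about 2 mm. A picture is of the moment at which its call begins. camera_info takes no time and is no camera call.
- order.job_done(): hands the job in, once; it reports no verdict.
The state is a dict: "clock": time; "qpos": joint angles; "qd": joint speeds; "joint_efforts": joint torques, N m; "position": TCP position; "tool_rot": TCP orientation; "force": force on the tool from outside, world axes, zero at the start; "moment": the same for the moment, N m; "grip_width": finger opening in m.
Only numpy, scipy, OpenCV 4.12 (cv2) and the standard library are available. Lean on these libraries where they do the work, as an engineer would, in place of code of your own. Each camera call takes 0.05 s, during which the arm holds its last target.

## Working session

There is one attempt and no reset: what is moved stays moved. The work goes in short steps, Python scripts to look and compute and a tool call to move; the robot and the scene stay as the last step left them, time stands still between calls to the robot, and variables do not carry over. Pictures are saved under pics/ and viewed, and the job is handed in when it is done.

Besides the shell and the picture viewer there is one more tool, called after ">>>" in YAML: its name, and indented under it one key for each argument. arm_command: Moves the arm, as the interface text tells. Its arguments: {"type":"object","properties":{"commands":{"type":"array"},"grip":{"type":"number"},"squeeze":{"type":"number"}},"required":["commands"]}

```bash
ls; mkdir -p pics; python3 - <<'E'
from workcell import sensors, imaging, order, bot
import cv2
print(sensors.observe()); print([a for a in dir(bot) if a[0]!='_'])
for n in("scene","top"):
    f=imaging.grab_frame(n); cv2.imwrite(f'pics/{n}0.png',cv2.resize(f[:,:,::-1],(768,576),interpolation=cv2.INTER_CUBIC)); cv2.imwrite(f'pics/{n}0_raw.png',f[:,:,::-1]);print(n,imaging.camera_info(n))
E
```

```text
pics
{'clock': 0.0, 'qpos': array([-1.20719718,  0.52198883, -0.03631494,  1.59997312,  0.02119804,
        1.02107228, -0.11281052]), 'qd': array([-1.74076742e-04, -2.33567982e-03, -3.67432091e-05,  5.23576282e-04,
       -1.45243254e-03,  7.44425382e-04, -9.53390062e-04]), 'joint_efforts': array([ 3.66103659e-04, -9.27082586e+01,  1.97997272e+00, -3.69923115e+01,
        1.79110043e-02,  8.17118911e-03,  4.24812424e-05]), 'position': array([0.26261064, 0.56681873, 0.23875404]), 'tool_rot': array([-1.49678981,  1.56973963, -1.93062191]), 'force': array([0.45050154, 0.40239586, 0.25442288]), 'moment': array([-0.0064787 ,  0.00871289,  0.03816912]), 'grip_width': 0.08549569332212538}
['IKError', 'tip_extent']
scene {'fx': 350.14446809311477, 'fy': 350.14446809311477, 'cx': 259.5642067836167, 'cy': 187.7045187512497, 'origin': array([1.30564705, 0.1267024 , 0.69496498]), 'attitude': array([-2.18780719,  0.01158724,  1.5854219 ])}
top {'fx': 419.8197753481432, 'fy': 419.8197753481432, 'cx': 258.63822624626573, 'cy': 199.31221402027276, 'origin': array([0.40675126, 0.11015849, 1.19453875]), 'attitude': array([-3.09646258, -0.02027025, -1.59211425])}
```

View pics/scene0.png

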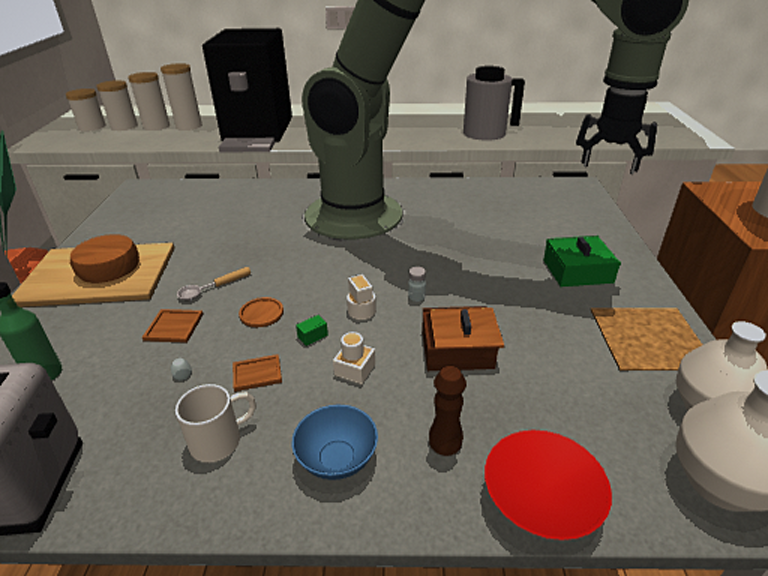

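View pics/top0.png

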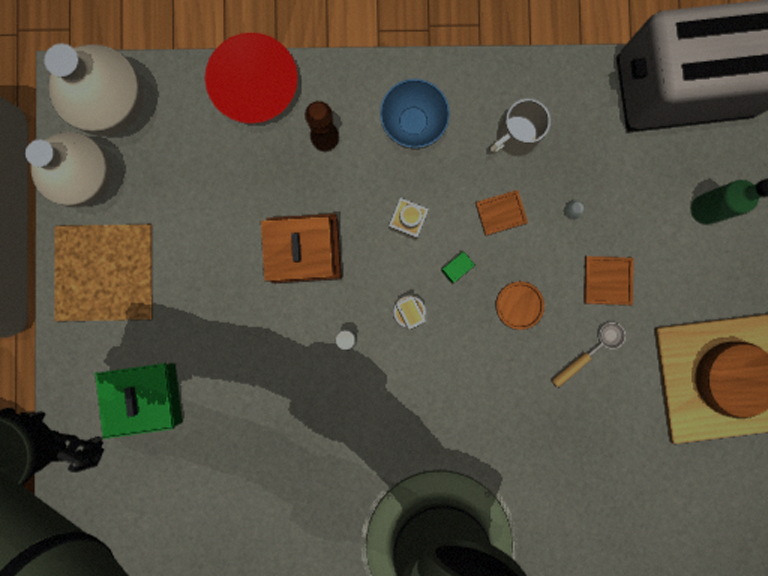

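```bash
cat > h.py <<'E'
import numpy as np, cv2
from scipy.spatial.transform import Rotation as R
from workcell import sensors, imaging, order, bot
def cam(n):
    c=imaging.camera_info(n); return c, R.from_euler('xyz',c['attitude']).as_matrix(), np.array(c['origin'])
def ray(n,u,v,z):
    c,M,o=cam(n); d=M@np.array([(u-c['cx'])/c['fx'],(v-c['cy'])/c['fy'],1.]); return (o+d*(z-o[2])/d[2])
def proj(n,p):
    c,M,o=cam(n); q=M.T@(np.array(p)-o); return c['cx']+c['fx']*q[0]/q[2], c['cy']+c['fy']*q[1]/q[2]
def rect(n,cnt,z):
    "minAreaRect of contour cast to plane z: centre, size, angle of first side deg"
    P=np.array([ray(n,p[0],p[1],z)[:2] for p in cnt.reshape(-1,2)],np.float32)
    return P, cv2.minAreaRect((P*1000).astype(np.float32))
def crop(f,x0,y0,x1,y1,s,name):
    cv2.imwrite(name,cv2.resize(f[y0:y1,x0:x1,::-1],None,fx=s,fy=s,interpolation=cv2.INTER_NEAREST))
E
python3 - <<'E'
from h import *
f=cv2.imread('pics/top0_raw.png')[:,:,::-1]
crop(f,165,120,435,240,2.9,'pics/c1.png')
g=cv2.imread('pics/scene0_raw.png')[:,:,::-1]
crop(g,90,180,350,270,3,'pics/c2.png')
s=sensors.observe(); print(R.from_euler('xyz',s['tool_rot']).as_matrix().round(3))
E
```

```text
[[-0.     0.42   0.907]
 [-0.001  0.907 -0.42 ]
 [-1.    -0.001  0.   ]]
```

View pics/c1.png

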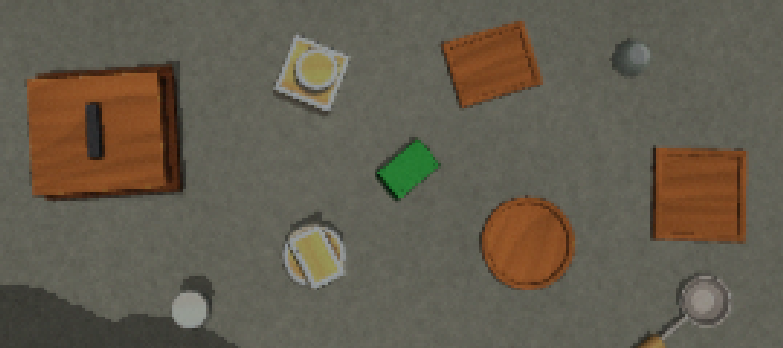

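View pics/c2.png

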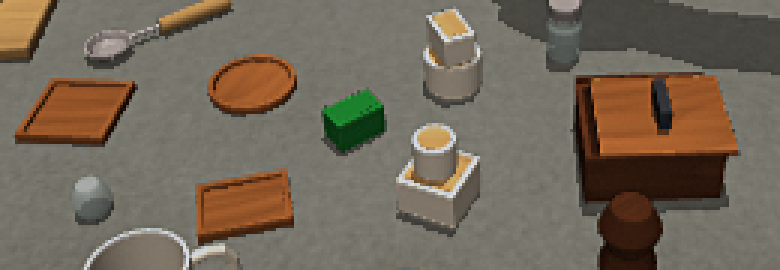

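```bash
python3 - <<'E'
from h import *
f=cv2.imread('pics/top0_raw.png'); hsv=cv2.cvtColor(f,cv2.COLOR_BGR2HSV)
for (u,v) in [(335,143),(270,144),(273,208),(278,204),(197,165),(210,165),(400,187)]: print((u,v),hsv[v,u])
big=cv2.resize(f,None,fx=4,fy=4,interpolation=cv2.INTER_CUBIC); H=cv2.cvtColor(big,cv2.COLOR_BGR2HSV)
def cnts(lo,hi,roi,amin):
    m=cv2.inRange(H,lo,hi); k=np.zeros_like(m); x0,y0,x1,y1=[4*a for a in roi]; k[y0:y1,x0:x1]=255
    c,_=cv2.findContours(m&k,cv2.RETR_EXTERNAL,cv2.CHAIN_APPROX_NONE)
    return [(cv2.convexHull(a).reshape(-1,2)+.5)/4-.5 for a in c if cv2.contourArea(a)>amin*16]
for name,lo,hi,roi,z in [("coasters",(5,120,60),(16,255,255),(310,120,430,230),.010),
  ("fin",(0,0,0),(180,120,60),(190,150,204,180),.0795),
  ("lid",(5,120,100),(16,255,255),(165,130,240,200),.0575),
  ("oblong lid",(17,80,100),(32,255,255),(255,190,290,225),.074),
  ("small lid",(17,80,100),(32,255,255),(255,130,290,162),.074)]:
    for c in cnts(lo,hi,roi,8):
        P,r=rect("top",c,z); (cx,cy),rr=cv2.minEnclosingCircle(P*1000)
        print(name,"rect",np.round(r[0],1),np.round(r[1],1),round(r[2],1),"circ",round(cx,1),round(cy,1),round(rr,1),"px",c.mean(0).round(0))
E
```

```text
(335, 143) [ 13 186 122]
(270, 144) [ 26 115 149]
(273, 208) [ 24 123 149]
(278, 204) [107  11 158]
(197, 165) [60  6 45]
(210, 165) [ 13 184 132]
(400, 187) [ 13 179 135]
coasters rect [ 443.9 -163.6] [91.2 90.9] 88.3 circ 443.2 -163.6 46.4 px [347. 203.]
coasters rect [ 487.5 -334.9] [91.  90.6] 87.0 circ 487.2 -334.7 63.0 px [405. 188.]
coasters rect [ 621.1 -133.8] [67.1 86. ] 15.8 circ 620.8 -133.6 52.5 px [332. 142.]
fin rect [553.  249.2] [49.8 12.9] 2.1 circ 553.0 247.9 25.0 px [197. 165.]
lid rect [553.4 250.4] [110.7 123.8] 2.8 circ 553.7 250.4 81.0 px [198. 168.]
oblong lid rect [425.6  67.4] [27.5  7.2] 27.6 circ 426.9 65.0 13.7 px [266. 211.]
oblong lid rect [443.9  30.4] [24.5  4.8] 25.3 circ 443.2 31.9 12.3 px [280. 204.]
oblong lid rect [433.4  47.1] [40.6 23. ] 25.3 circ 433.2 47.2 22.2 px [274. 208.]
small lid rect [607.9  42.6] [27.2 27.8] 44.0 circ 608.0 42.4 14.2 px [274. 143.]
small lid rect [604.   46.8] [46.  46.1] 67.0 circ 604.0 46.8 31.3 px [270. 145.]
```

```bash
cat >> h.py <<'E'
def go(x,y,z,ang=None):
    "world mm, ang=deg of jaw axis in world; prints dx,dy,dz cm, twist"
    s=sensors.observe(); M=R.from_euler('xyz',s['tool_rot']).as_matrix()
    d=M.T@(np.array([x,y,z])/1000-s['position'])*100
    a=np.degrees(np.arctan2(M[1,1],M[0,1])); t=0
    if ang is not None: t=-((ang-a+90)%180-90)
    print("d",d.round(2),"twist",round(np.radians(t),3),"n",round(np.linalg.norm(d)/4.17,1),"jaw",a.round(1),"q7",s['qpos'][6].round(2),"pos",(s['position']*1000).round(1),"F",s['force'].round(1),"w",round(s['grip_width'],4),"t",round(s['clock'],1),"tilt",M[2,0].round(4))
E
python3 -c "
from h import *
go(553,249,150,92.5)"
```

```text
d [  8.9  -16.62  39.71] twist -0.477 n 10.5 jaw 65.1 q7 -0.11 pos [262.6 566.8 238.8] F [-0.2  0.4  0.4] w 0.0853 t 0.1 tilt -1.0
```

Candidates at top-image raw pixels:
- **Box:** brown at (198,168) or green at (91,267). I choose brown.
- **Oblong:** the white one on the round stack at (274,208) or the green block at (306,178). I choose white.
- **Small round:** on the square stack at (274,143) or the shaker at (230,227). I choose the one on the stack.

The close crop confirms these choices. I go to the lid fin first.

>>> arm_command:
  commands:
    - {"dx": 8.9,"dy": -16.6,"dz": 39.7,"twist": -0.477}
    - {"dx": 8.9,"dy": -16.6,"dz": 39.7,"twist": -0.477}
    - {"dx": 8.9,"dy": -16.6,"dz": 39.7,"twist": -0.477}
    - {"dx": 8.9,"dy": -16.6,"dz": 39.7,"twist": -0.477}
    - {"dx": 8.9,"dy": -16.6,"dz": 39.7,"twist": -0.477}
    - {"dx": 8.9,"dy": -16.6,"dz": 39.7,"twist": -0.477}
    - {"dx": 8.9,"dy": -16.6,"dz": 39.7,"twist": -0.477}
    - {"dx": 8.9,"dy": -16.6,"dz": 39.7,"twist": -0.477}
    - {"dx": 8.9,"dy": -16.6,"dz": 39.7,"twist": -0.477}
    - {"dx": 8.9,"dy": -16.6,"dz": 39.7,"twist": -0.477}
    - {"dx": 8.9,"dy": -16.6,"dz": 39.7,"twist": -0.477}
    - {"dx": 8.9,"dy": -16.6,"dz": 39.7,"twist": -0.477}
  grip: -0.3
  squeeze: 30

```text
clock: 1.1
position: [0.556, 0.2434, 0.1485]
tool_rot: [-1.799, 1.567, -1.762]
force: [0.5, 0.1, -0.6]
grip_width: 0.0557
```

```bash
python3 -c "
from h import *
go(553,249,71,92.5)
f=imaging.grab_frame('scene'); crop(f,200,120,400,270,4,'pics/s1.png')"
```

```text
d [ 7.75  0.6  -0.27] twist -0.007 n 1.9 jaw 92.1 q7 1.03 pos [556.  243.4 148.5] F [ 0.5  0.1 -0.6] w 0.0557 t 1.1 tilt -1.0
```

View pics/s1.png

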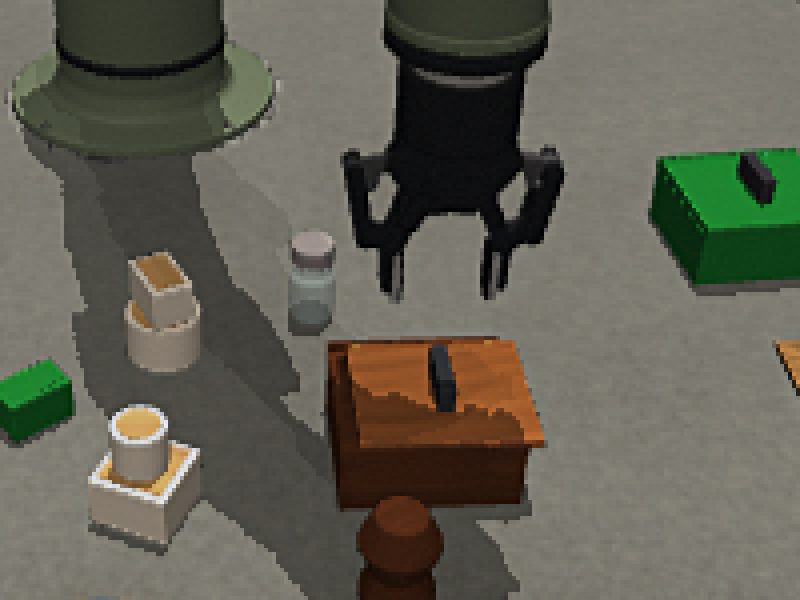

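>>> arm_command:
  commands:
    - {"dx": 3,"dy": 0.6,"dz": -0.27}
    - {"dx": 5.5,"dy": 0.6,"dz": -0.27}
    - {"dx": 7.7,"dy": 0.6,"dz": -0.27}
    - {"dx": 7.7,"dy": 0.6,"dz": -0.27}
    - {"dx": 7.7,"dy": 0.6,"dz": -0.27}

```text
validation failed for argument at $.co...
```

>>> arm_command:
  commands:
    - {"dx": 0}
    - {"dx": 0}
    - {"dx": 0}
    - {"dx": 0}
    - {"dx": 0}
    - {"dx": 0}
    - {"dx": 0}
    - {"dx": 0}
  grip: 1

```text
validation failed for argument at $.co...
```

```bash
python3 -c "
from h import *
go(553-.0436*90,249+90,71,92.5)"
```

```text
d [ 7.77  9.3  -0.15] twist -0.005 n 2.9 jaw 92.2 q7 1.03 pos [554.3 246.3 149. ] F [-0.1  0.5  0.4] w 0.0553 t 1.1 tilt -1.0
```

>>> arm_command:
  commands:
    - {"dx": 3,"dy": 0.3,"dz": -0.13,"twist": 0}
    - {"dx": 5.5,"dy": 0.3,"dz": -0.13,"twist": 0}
    - {"dx": 7.7,"dy": 0.3,"dz": -0.13,"twist": 0}
    - {"dx": 7.7,"dy": 0.3,"dz": -0.13,"twist": 0}
    - {"dx": 7.7,"dy": 0.3,"dz": -0.13,"twist": 0}
    - {"dx": 7.7,"dy": 0.3,"dz": -0.13,"twist": 0}

```text
clock: 1.65
position: [0.553, 0.2499, 0.0732]
tool_rot: [-1.813, 1.569, -1.774]
force: [-0.2, 0.5, 0.4]
grip_width: 0.0557
```

>>> arm_command:
  commands:
    - {"dx": 0,"dy": 0,"dz": 0,"twist": 0}
    - {"dx": 0,"dy": 0,"dz": 0,"twist": 0}
    - {"dx": 0,"dy": 0,"dz": 0,"twist": 0}
    - {"dx": 0,"dy": 0,"dz": 0,"twist": 0}
    - {"dx": 0,"dy": 0,"dz": 0,"twist": 0}
    - {"dx": 0,"dy": 0,"dz": 0,"twist": 0}
    - {"dx": 0,"dy": 0,"dz": 0,"twist": 0}
    - {"dx": 0,"dy": 0,"dz": 0,"twist": 0}
  grip: 1

```text
clock: 2.32
position: [0.5533, 0.2501, 0.0742]
tool_rot: [-1.102, 1.569, -1.062]
force: [-1.7, -0.5, 9.9]
grip_width: 0.0112
```

```bash
python3 -c "
from h import *
go(553-.0436*70,249+70,71,92.5)"
```

```text
d [ 0.31  6.9  -0.06] twist -0.004 n 1.7 jaw 92.3 q7 1.01 pos [553.3 250.1  74.2] F [-1.7 -0.5  9.9] w 0.0112 t 2.3 tilt -1.0
```

>>> arm_command:
  commands:
    - {"dx": -0.2,"dy": 0,"dz": 0,"twist": 0}
    - {"dx": -0.2,"dy": 1,"dz": 0,"twist": 0}
    - {"dx": -0.2,"dy": 2,"dz": 0,"twist": 0}
    - {"dx": -0.2,"dy": 3,"dz": 0,"twist": 0}
    - {"dx": -0.2,"dy": 4,"dz": 0,"twist": 0}
    - {"dx": -0.2,"dy": 5,"dz": 0,"twist": 0}
    - {"dx": -0.2,"dy": 6,"dz": 0,"twist": 0}
    - {"dx": -0.2,"dy": 7,"dz": 0,"twist": 0}
    - {"dx": -0.2,"dy": 7,"dz": 0,"twist": 0}

```text
clock: 3.07
position: [0.5494, 0.323, 0.0756]
tool_rot: [-2.699, 1.57, -2.657]
force: [-4.3, 2.0, -16.8]
grip_width: 0.0111
```

```bash
python3 -c "
from h import *
go(553-.0436*90,250+90,76,92.5)
f=imaging.grab_frame('top'); crop(f,130,110,300,235,4,'pics/t1.png'); cv2.imwrite('pics/t1_raw.png',f[:,:,::-1])"
```

```text
d [-0.05  1.7   0.04] twist -0.001 n 0.4 jaw 92.4 q7 0.92 pos [549.4 323.   75.6] F [ -4.3   2.  -16.8] w 0.0111 t 3.1 tilt -1.0
```

View pics/t1.png

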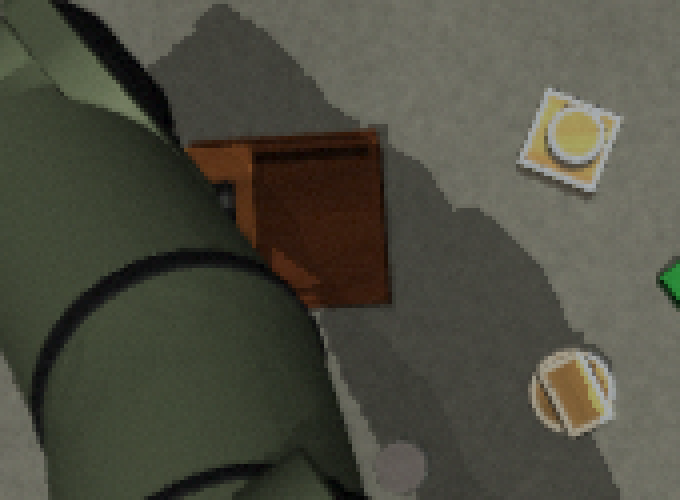

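```bash
python3 -c "
from h import *
a=ray('top',130+379/4-.5,110+131/4-.5,.05);b=ray('top',130+391/4-.5,110+304/4-.5,.05)
print(a*1000,b*1000,np.linalg.norm(a-b))
u=(a-b)[:2];u/=np.linalg.norm(u);print(np.degrees(np.arctan2(u[1],u[0])))
n=np.array([-u[1],u[0]]); print(((a+b)[:2]/2+n*.063)*1000)
print(((a+b)[:2]/2+np.array([-.0436,1])*.063)*1000)
"
```

```text
[616.44902026 176.8079564   50.        ] [497.42247451 170.72847843  50.        ] 0.11918170432323556
2.9239359249164583
[553.72210722 236.68619988]
[554.18894738 236.76821742]
```

>>> arm_command:
  commands:
    - {"dx": 0.15,"dy": 0.5,"dz": 0,"twist": 0}
    - {"dx": 0.15,"dy": 1,"dz": 0,"twist": 0}
    - {"dx": 0.15,"dy": 1.4,"dz": 0,"twist": 0}
    - {"dx": 0.15,"dy": 1.4,"dz": 0,"twist": 0}
    - {"dx": 0.15,"dy": 1.4,"dz": 0,"twist": 0}

```text
clock: 3.53
position: [0.5488, 0.3368, 0.0754]
tool_rot: [1.448, 1.57, 1.49]
force: [-10.7, 0.5, 2.6]
grip_width: 0.011
```

>>> arm_command:
  commands:
    - {"dx": 0,"dy": 0,"dz": 0,"twist": 0}
    - {"dx": 0,"dy": 0,"dz": 0,"twist": 0}
    - {"dx": 0,"dy": 0,"dz": 0,"twist": 0}
    - {"dx": 0,"dy": 0,"dz": 0,"twist": 0}
    - {"dx": -3,"dy": 0,"dz": 0,"twist": 0}
    - {"dx": -6,"dy": 0,"dz": 0,"twist": 0}
    - {"dx": -8,"dy": 0,"dz": 0,"twist": 0}
    - {"dx": -8,"dy": 0,"dz": 0,"twist": 0}
    - {"dx": -8,"dy": 0,"dz": 0,"twist": 0}
  grip: -0.3

```text
clock: 4.28
position: [0.5496, 0.3369, 0.1567]
tool_rot: [0.732, 1.567, 0.774]
force: [-0.2, -0.0, -1.0]
grip_width: 0.0555
```

```bash
python3 -c "
from h import *
go(608,42.5,150,45)
f=imaging.grab_frame('scene'); crop(f,200,120,400,270,4,'pics/s2.png')"
```

```text
d [  0.62 -29.66   4.61] twist 0.827 n 7.2 jaw 92.4 q7 0.91 pos [549.6 336.9 156.7] F [-0.2 -0.  -1. ] w 0.0555 t 4.3 tilt -1.0
```

View pics/s2.png

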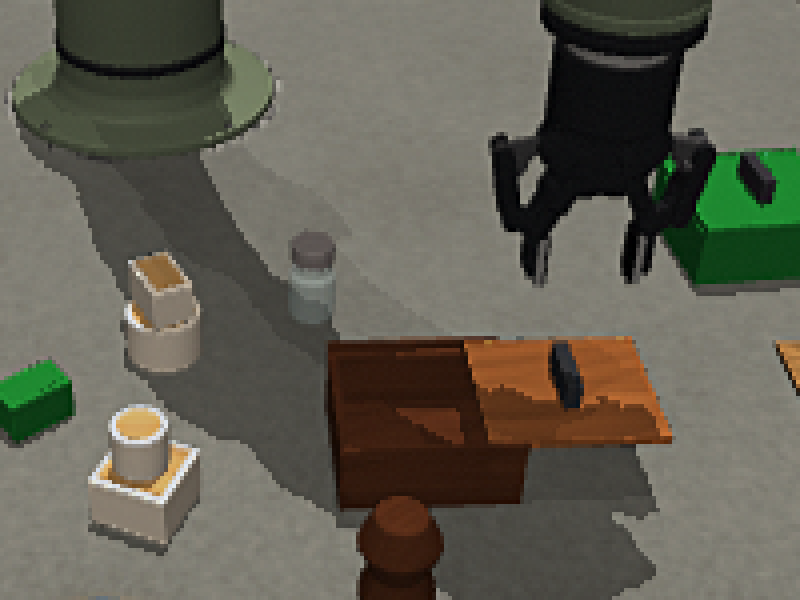

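>>> arm_command:
  commands:
    - {"dx": 0.6,"dy": -29.7,"dz": 4.6,"twist": 0.827}
    - {"dx": 0.6,"dy": -29.7,"dz": 4.6,"twist": 0.827}
    - {"dx": 0.6,"dy": -29.7,"dz": 4.6,"twist": 0.827}
    - {"dx": 0.6,"dy": -29.7,"dz": 4.6,"twist": 0.827}
    - {"dx": 0.6,"dy": -29.7,"dz": 4.6,"twist": 0.827}
    - {"dx": 0.6,"dy": -29.7,"dz": 4.6,"twist": 0.827}
    - {"dx": 0.6,"dy": -29.7,"dz": 4.6,"twist": 0.827}
    - {"dx": 0.6,"dy": -29.7,"dz": 4.6,"twist": 0.827}
    - {"dx": 0.6,"dy": -29.7,"dz": 4.6,"twist": 0.827}
    - {"dx": 0.6,"dy": -29.7,"dz": 4.6,"twist": 0.827}
    - {"dx": 0.6,"dy": -29.7,"dz": 4.6,"twist": 0.827}
  grip: -0.5

```text
clock: 5.25
position: [0.607, 0.043, 0.1485]
tool_rot: [2.541, 1.569, 1.757]
force: [0.2, 0.8, 0.5]
grip_width: 0.064
```

```bash
python3 -c "
from h import *
f=imaging.grab_frame('scene'); crop(f,180,160,320,270,5,'pics/s3.png')
go(608,42.5,67,45)
"
```

```text
d [8.17 0.01 0.13] twist 0.002 n 2.0 jaw 45.1 q7 0.71 pos [607.1  43.2 148.7] F [ 0.8 -0.6 -0.4] w 0.0643 t 5.3 tilt -1.0
```

View pics/s3.png

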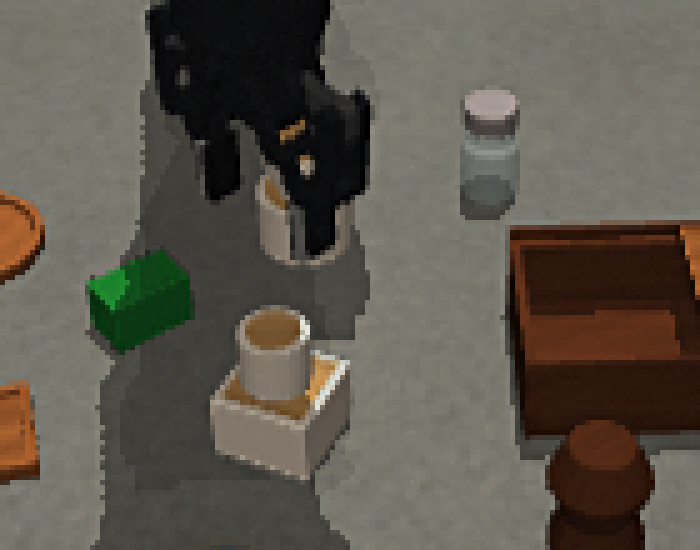

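>>> arm_command:
  commands:
    - {"dx": 3,"dy": 0,"dz": 0.13,"twist": 0}
    - {"dx": 6,"dy": 0,"dz": 0.13,"twist": 0}
    - {"dx": 8.2,"dy": 0,"dz": 0.13,"twist": 0}
    - {"dx": 8.2,"dy": 0,"dz": 0.13,"twist": 0}
    - {"dx": 8.2,"dy": 0,"dz": 0.13,"twist": 0}
    - {"dx": 8.2,"dy": 0,"dz": 0.13,"twist": 0}

```text
clock: 5.8
position: [0.6086, 0.043, 0.0679]
tool_rot: [1.794, 1.569, 1.011]
force: [0.4, -0.3, -0.3]
grip_width: 0.064
```

>>> arm_command:
  commands:
    - {"dx": 0,"dy": 0,"dz": 0,"twist": 0}
    - {"dx": 0,"dy": 0,"dz": 0,"twist": 0}
    - {"dx": 0,"dy": 0,"dz": 0,"twist": 0}
    - {"dx": 0,"dy": 0,"dz": 0,"twist": 0}
    - {"dx": 0,"dy": 0,"dz": 0,"twist": 0}
    - {"dx": 0,"dy": 0,"dz": 0,"twist": 0}
    - {"dx": 0,"dy": 0,"dz": 0,"twist": 0}
  grip: 1

```text
clock: 6.38
position: [0.6095, 0.0434, 0.0697]
tool_rot: [1.409, 1.566, 0.626]
force: [-2.3, -0.5, 12.0]
grip_width: 0.0385
```

>>> arm_command:
  commands:
    - {"dx": -2,"dy": 0,"dz": 0,"twist": 0}
    - {"dx": -4,"dy": 0,"dz": 0,"twist": 0}
    - {"dx": -6,"dy": 0,"dz": 0,"twist": 0}
    - {"dx": -8,"dy": 0,"dz": 0,"twist": 0}
    - {"dx": -10,"dy": 0,"dz": 0,"twist": 0}
    - {"dx": -10,"dy": 0,"dz": 0,"twist": 0}
    - {"dx": -10,"dy": 0,"dz": 0,"twist": 0}
    - {"dx": -10,"dy": 0,"dz": 0,"twist": 0}

```text
clock: 7.05
position: [0.609, 0.0432, 0.1698]
tool_rot: [1.401, 1.566, 0.619]
force: [-0.9, 0.1, -0.9]
grip_width: 0.0387
```

```bash
python3 -c "
from h import *
f=imaging.grab_frame('scene'); crop(f,180,140,320,260,5,'pics/s4.png')
go(554,228,166,45)
"
```

```text
d [  0.36   9.25 -16.91] twist 0.003 n 4.6 jaw 45.2 q7 0.71 pos [608.8  43.2 169.3] F [-0.8 -0.4 -0.5] w 0.0386 t 7.1 tilt -1.0
```

View pics/s4.png

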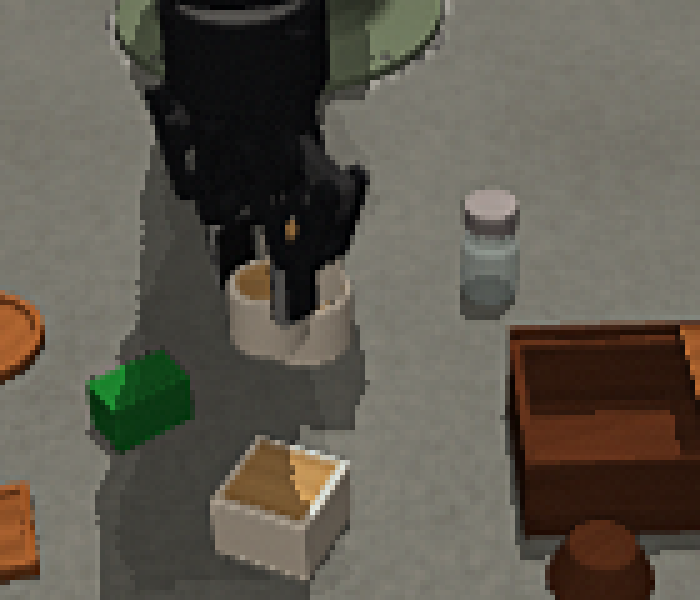

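>>> arm_command:
  commands:
    - {"dx": 0.3,"dy": 9.2,"dz": -16.9,"twist": 0}
    - {"dx": 0.3,"dy": 9.2,"dz": -16.9,"twist": 0}
    - {"dx": 0.3,"dy": 9.2,"dz": -16.9,"twist": 0}
    - {"dx": 0.3,"dy": 9.2,"dz": -16.9,"twist": 0}
    - {"dx": 0.3,"dy": 9.2,"dz": -16.9,"twist": 0}
    - {"dx": 0.3,"dy": 9.2,"dz": -16.9,"twist": 0}
    - {"dx": 0.3,"dy": 9.2,"dz": -16.9,"twist": 0}
    - {"dx": 0.3,"dy": 9.2,"dz": -16.9,"twist": 0}

```text
clock: 7.77
position: [0.5537, 0.2268, 0.166]
tool_rot: [1.372, 1.568, 0.589]
force: [1.0, -0.8, -0.7]
grip_width: 0.0384
```

```bash
python3 -c "
from h import *
f=imaging.grab_frame('scene'); crop(f,240,120,380,240,5,'pics/s5.png')
f=imaging.grab_frame('top'); crop(f,150,110,300,230,5,'pics/t5.png')
go(554,228,38,45)
"
```

```text
d [12.83  0.09 -0.14] twist 0.002 n 3.1 jaw 45.1 q7 0.38 pos [554.1 226.1 166.3] F [-0.4  0.3 -0.3] w 0.0384 t 7.9 tilt -1.0
```

View pics/s5.png

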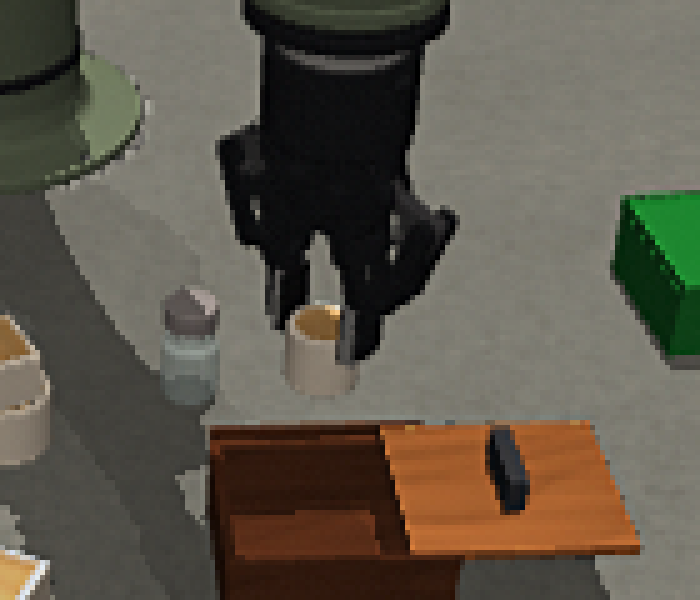

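View pics/t5.png

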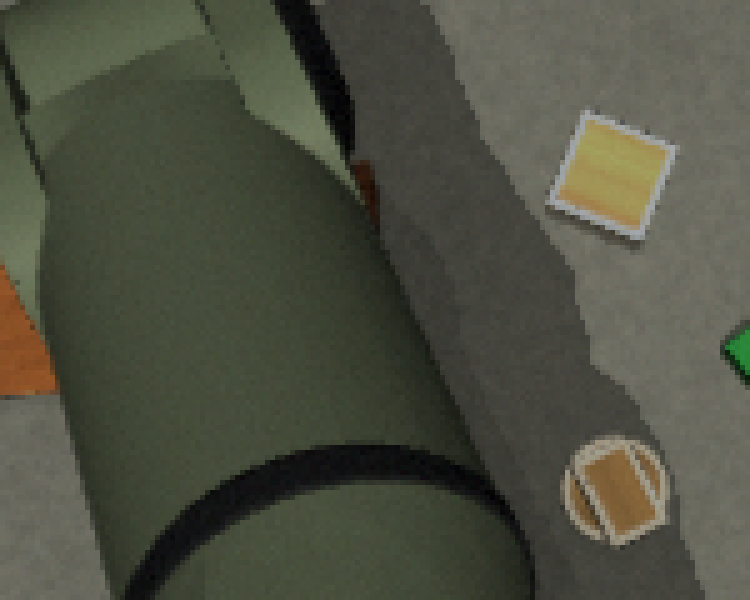

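>>> arm_command:
  commands:
    - {"dx": 3,"dy": -0.3,"dz": 0.3,"twist": 0}
    - {"dx": 6,"dy": -0.3,"dz": 0.3,"twist": 0}
    - {"dx": 8,"dy": -0.3,"dz": 0.3,"twist": 0}
    - {"dx": 10,"dy": -0.3,"dz": 0.3,"twist": 0}
    - {"dx": 11,"dy": -0.3,"dz": 0.3,"twist": 0}
    - {"dx": 12,"dy": -0.3,"dz": 0.3,"twist": 0}
    - {"dx": 12.4,"dy": -0.3,"dz": 0.3,"twist": 0}
    - {"dx": 12.4,"dy": -0.3,"dz": 0.3,"twist": 0}
    - {"dx": 12.4,"dy": -0.3,"dz": 0.3,"twist": 0}

```text
clock: 8.62
position: [0.5549, 0.2221, 0.043]
tool_rot: [1.33, 1.567, 0.546]
force: [0.1, 0.0, 0.1]
grip_width: 0.0383
```

>>> arm_command:
  commands:
    - {"dx": 0.2,"dy": 0,"dz": 0,"twist": 0}
    - {"dx": 0.4,"dy": 0,"dz": 0,"twist": 0}
    - {"dx": 0.4,"dy": 0,"dz": 0,"twist": 0}
    - {"dx": 0.4,"dy": 0,"dz": 0,"twist": 0}

```text
clock: 8.95
position: [0.5549, 0.2222, 0.0392]
tool_rot: [1.334, 1.567, 0.55]
force: [0.5, 0.2, -0.3]
grip_width: 0.0387
```

>>> arm_command:
  commands:
    - {"dx": 0.1,"dy": 0,"dz": 0,"twist": 0}
    - {"dx": 0.2,"dy": 0,"dz": 0,"twist": 0}
    - {"dx": 0.3,"dy": 0,"dz": 0,"twist": 0}
    - {"dx": 0.3,"dy": 0,"dz": 0,"twist": 0}
    - {"dx": 0.3,"dy": 0,"dz": 0,"twist": 0}

```text
clock: 9.37
position: [0.5549, 0.2221, 0.0361]
tool_rot: [1.33, 1.567, 0.546]
force: [-0.5, 0.1, -1.3]
grip_width: 0.0385
```

>>> arm_command:
  commands:
    - {"dx": 0.1,"dy": 0,"dz": 0,"twist": 0}
    - {"dx": 0.15,"dy": 0,"dz": 0,"twist": 0}
    - {"dx": 0.15,"dy": 0,"dz": 0,"twist": 0}
    - {"dx": 0.15,"dy": 0,"dz": 0,"twist": 0}

```text
clock: 9.7
position: [0.555, 0.2222, 0.0357]
tool_rot: [1.357, 1.566, 0.573]
force: [-6.3, -2.5, 21.4]
grip_width: 0.0383
```

Contact with the floor. I release by opening slightly, then go up.

>>> arm_command:
  commands:
    - {"dx": -0.1,"dy": 0,"dz": 0,"twist": 0}
    - {"dx": -0.1,"dy": 0,"dz": 0,"twist": 0}
    - {"dx": -0.1,"dy": 0,"dz": 0,"twist": 0}
    - {"dx": -0.1,"dy": 0,"dz": 0,"twist": 0}
    - {"dx": -0.1,"dy": 0,"dz": 0,"twist": 0}
  grip: -0.25

```text
clock: 10.12
position: [0.555, 0.2222, 0.0365]
tool_rot: [1.35, 1.566, 0.565]
force: [0.2, 0.5, -0.9]
grip_width: 0.0535
```

>>> arm_command:
  commands:
    - {"dx": -2,"dy": 0,"dz": 0,"twist": 0}
    - {"dx": -4,"dy": 0,"dz": 0,"twist": 0}
    - {"dx": -6,"dy": 0,"dz": 0,"twist": 0}
    - {"dx": -9,"dy": 0,"dz": 0,"twist": 0}
    - {"dx": -12,"dy": 0,"dz": 0,"twist": 0}
    - {"dx": -12,"dy": 0,"dz": 0,"twist": 0}
    - {"dx": -12,"dy": 0,"dz": 0,"twist": 0}
    - {"dx": -12,"dy": 0,"dz": 0,"twist": 0}

```text
clock: 10.78
position: [0.5543, 0.2219, 0.156]
tool_rot: [1.393, 1.567, 0.608]
force: [-0.4, 1.0, -0.1]
grip_width: 0.0534
```

```bash
python3 -c "
from h import *
f=imaging.grab_frame('scene'); crop(f,240,120,380,240,5,'pics/s6.png')
go(549,337,150,92.5)
"
```

```text
d [ 0.57  7.8  -8.5 ] twist -0.828 n 2.8 jaw 45.1 q7 0.39 pos [554.  221.7 155.5] F [-0.7  0.5 -0.4] w 0.0537 t 10.8 tilt -1.0
```

View pics/s6.png

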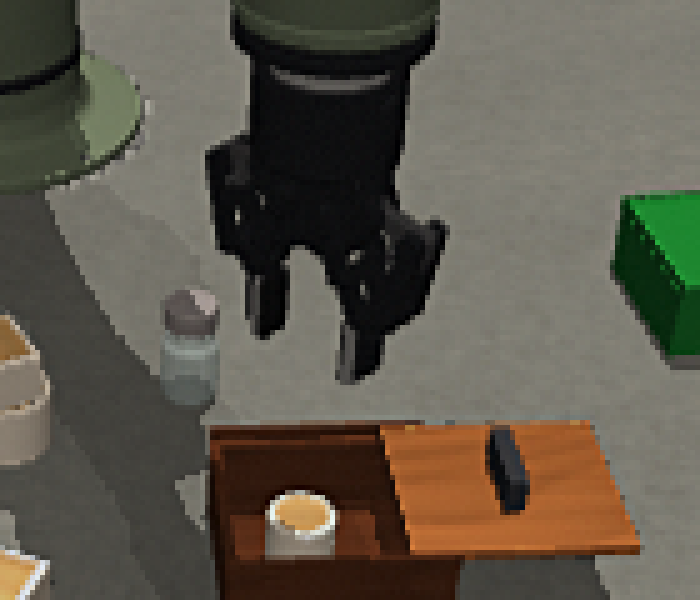

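Picture: the small canister is upright in the box (crop 300,520) and the lid is still open (fin at crop 508,465). I go back to the fin.

>>> arm_command:
  commands:
    - {"dx": 0.5,"dy": 7.8,"dz": -8.5,"twist": -0.828}
    - {"dx": 0.5,"dy": 7.8,"dz": -8.5,"twist": -0.828}
    - {"dx": 0.5,"dy": 7.8,"dz": -8.5,"twist": -0.828}
    - {"dx": 0.5,"dy": 7.8,"dz": -8.5,"twist": -0.828}
    - {"dx": 0.5,"dy": 7.8,"dz": -8.5,"twist": -0.828}
    - {"dx": 0.5,"dy": 7.8,"dz": -8.5,"twist": -0.828}
    - {"dx": 0.5,"dy": 7.8,"dz": -8.5,"twist": -0.828}
    - {"dx": 0.5,"dy": 7.8,"dz": -8.5,"twist": -0.828}
    - {"dx": 0.5,"dy": 7.8,"dz": -8.5,"twist": -0.828}
    - {"dx": 0.5,"dy": 7.8,"dz": -8.5,"twist": -0.828}
    - {"dx": 0.5,"dy": 7.8,"dz": -8.5,"twist": -0.828}
  grip: -0.3

```text
clock: 11.75
position: [0.5488, 0.3369, 0.1503]
tool_rot: [0.562, 1.568, 0.604]
force: [-0.8, -0.4, -0.6]
grip_width: 0.0556
```

```bash
python3 -c "
from h import *
go(549,337,76,92.5)
"
```

```text
d [ 7.43 -0.    0.  ] twist -0.002 n 1.8 jaw 92.4 q7 0.91 pos [548.8 336.9 150.3] F [-0.8 -0.4 -0.6] w 0.0556 t 11.8 tilt -1.0
```

>>> arm_command:
  commands:
    - {"dx": 3,"dy": 0,"dz": 0,"twist": 0}
    - {"dx": 6,"dy": 0,"dz": 0,"twist": 0}
    - {"dx": 7.4,"dy": 0,"dz": 0,"twist": 0}
    - {"dx": 7.4,"dy": 0,"dz": 0,"twist": 0}
    - {"dx": 7.4,"dy": 0,"dz": 0,"twist": 0}
    - {"dx": 7.4,"dy": 0,"dz": 0,"twist": 0}

```text
clock: 12.25
position: [0.5497, 0.3375, 0.0778]
tool_rot: [0.552, 1.567, 0.593]
force: [-0.2, 0.0, 0.5]
grip_width: 0.0556
```

>>> arm_command:
  commands:
    - {"dx": 0,"dy": 0,"dz": 0,"twist": 0}
    - {"dx": 0,"dy": 0,"dz": 0,"twist": 0}
    - {"dx": 0,"dy": 0,"dz": 0,"twist": 0}
    - {"dx": 0,"dy": 0,"dz": 0,"twist": 0}
    - {"dx": 0,"dy": 0,"dz": 0,"twist": 0}
    - {"dx": 0,"dy": 0,"dz": 0,"twist": 0}
    - {"dx": 0,"dy": 0,"dz": 0,"twist": 0}
    - {"dx": 0,"dy": 0,"dz": 0,"twist": 0}
  grip: 1

```text
clock: 12.92
position: [0.55, 0.3377, 0.0787]
tool_rot: [0.542, 1.566, 0.583]
force: [-1.6, -1.1, 7.6]
grip_width: 0.0114
```

```bash
python3 -c "
from h import *
go(553,245,76,92.5)
"
```

```text
d [ 0.24 -9.28 -0.08] twist -0.002 n 2.2 jaw 92.4 q7 0.9 pos [550.  337.7  78.7] F [-1.6 -1.1  7.6] w 0.0114 t 12.9 tilt -1.0
```

>>> arm_command:
  commands:
    - {"dx": 0.0,"dy": -1,"dz": 0,"twist": 0}
    - {"dx": 0.0,"dy": -2,"dz": 0,"twist": 0}
    - {"dx": 0.0,"dy": -3,"dz": 0,"twist": 0}
    - {"dx": 0.0,"dy": -4,"dz": 0,"twist": 0}
    - {"dx": 0.0,"dy": -5,"dz": 0,"twist": 0}
    - {"dx": 0.0,"dy": -6,"dz": 0,"twist": 0}
    - {"dx": 0.0,"dy": -7,"dz": 0,"twist": 0}
    - {"dx": 0.0,"dy": -8,"dz": 0,"twist": 0}
    - {"dx": 0.0,"dy": -9,"dz": 0,"twist": 0}
    - {"dx": 0.0,"dy": -9.2,"dz": 0,"twist": 0}
    - {"dx": 0.0,"dy": -9.2,"dz": 0,"twist": 0}

```text
clock: 13.83
position: [0.5543, 0.2445, 0.0787]
tool_rot: [0.421, 1.565, 0.461]
force: [5.5, -1.0, 2.3]
grip_width: 0.011
```

>>> arm_command:
  commands:
    - {"dx": 0.0,"dy": -0.2,"dz": 0,"twist": 0}
    - {"dx": 0.0,"dy": -0.4,"dz": 0,"twist": 0}
    - {"dx": 0.0,"dy": -0.5,"dz": 0,"twist": 0}
    - {"dx": 0.0,"dy": -0.5,"dz": 0,"twist": 0}

```text
clock: 14.17
position: [0.5546, 0.2396, 0.0787]
tool_rot: [0.41, 1.565, 0.45]
force: [4.9, 0.9, 1.0]
grip_width: 0.0111
```

>>> arm_command:
  commands:
    - {"dx": 0.0,"dy": -0.1,"dz": 0,"twist": 0}
    - {"dx": 0.0,"dy": -0.2,"dz": 0,"twist": 0}
    - {"dx": 0.0,"dy": -0.3,"dz": 0,"twist": 0}
    - {"dx": 0.0,"dy": -0.3,"dz": 0,"twist": 0}

```text
clock: 14.5
position: [0.5546, 0.2382, 0.0787]
tool_rot: [0.645, 1.563, 0.687]
force: [4.6, 8.6, -3.4]
grip_width: 0.0112
```

>>> arm_command:
  commands:
    - {"dx": 0.0,"dy": -0.1,"dz": 0,"twist": 0}
    - {"dx": 0.0,"dy": -0.2,"dz": 0,"twist": 0}
    - {"dx": 0.0,"dy": -0.2,"dz": 0,"twist": 0}

```text
clock: 14.75
position: [0.5546, 0.2382, 0.0788]
tool_rot: [0.807, 1.561, 0.85]
force: [5.0, 10.0, -4.3]
grip_width: 0.0109
```

The lid is against its stop at y≈238 mm, with 10 N reaction. I release and go up.

>>> arm_command:
  commands:
    - {"dx": 0,"dy": 0.1,"dz": 0,"twist": 0}
    - {"dx": 0,"dy": 0.1,"dz": 0,"twist": 0}
    - {"dx": 0,"dy": 0.1,"dz": 0,"twist": 0}
    - {"dx": 0,"dy": 0.1,"dz": 0,"twist": 0}
    - {"dx": -3,"dy": 0.1,"dz": 0,"twist": 0}
    - {"dx": -6,"dy": 0.1,"dz": 0,"twist": 0}
    - {"dx": -9,"dy": 0.1,"dz": 0,"twist": 0}
    - {"dx": -9,"dy": 0.1,"dz": 0,"twist": 0}
    - {"dx": -9,"dy": 0.1,"dz": 0,"twist": 0}
  grip: -0.3

```text
clock: 15.5
position: [0.5546, 0.2386, 0.1702]
tool_rot: [0.714, 1.559, 0.756]
force: [0.6, -0.3, -0.6]
grip_width: 0.0555
```

```bash
python3 -c "
from h import *
f=imaging.grab_frame('scene'); crop(f,180,120,380,260,4,'pics/s7.png')
go(433.5,47.2,150,115.3)
f=imaging.grab_frame('top'); crop(f,220,120,440,230,3.6,'pics/t7.png');cv2.imwrite('pics/t7_raw.png',f[:,:,::-1])
"
```

```text
d [  1.67 -18.6  -12.85] twist -0.399 n 5.4 jaw 92.4 q7 1.04 pos [554.  238.3 168.8] F [-0.2  0.7 -0.4] w 0.0556 t 15.6 tilt -1.0
```

View pics/s7.png

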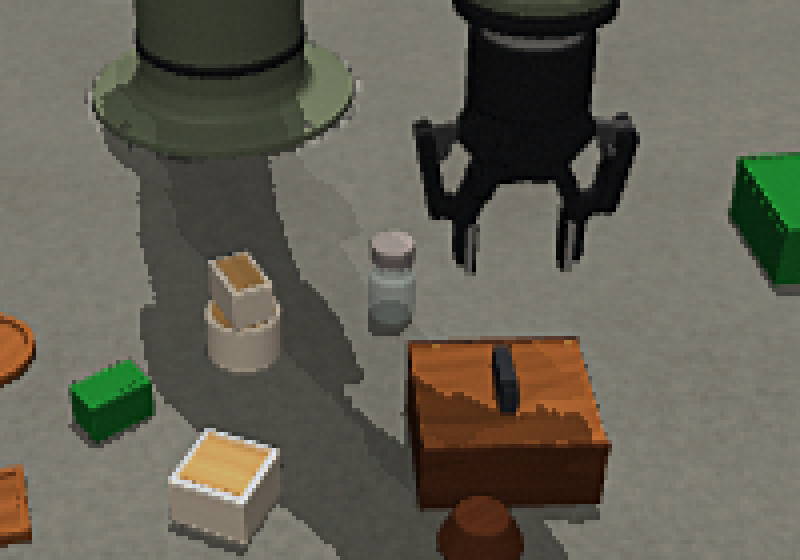

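View pics/t7.png

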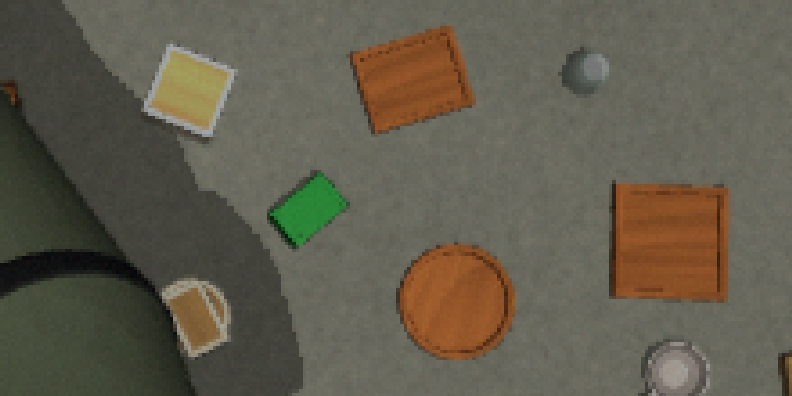

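>>> arm_command:
  commands:
    - {"dx": 1.7,"dy": -18.6,"dz": -12.8,"twist": -0.4}
    - {"dx": 1.7,"dy": -18.6,"dz": -12.8,"twist": -0.4}
    - {"dx": 1.7,"dy": -18.6,"dz": -12.8,"twist": -0.4}
    - {"dx": 1.7,"dy": -18.6,"dz": -12.8,"twist": -0.4}
    - {"dx": 1.7,"dy": -18.6,"dz": -12.8,"twist": -0.4}
    - {"dx": 1.7,"dy": -18.6,"dz": -12.8,"twist": -0.4}
    - {"dx": 1.7,"dy": -18.6,"dz": -12.8,"twist": -0.4}
    - {"dx": 1.7,"dy": -18.6,"dz": -12.8,"twist": -0.4}
    - {"dx": 1.7,"dy": -18.6,"dz": -12.8,"twist": -0.4}
    - {"dx": 1.7,"dy": -18.6,"dz": -12.8,"twist": -0.4}

```text
clock: 16.43
position: [0.434, 0.0479, 0.1489]
tool_rot: [0.505, 1.562, 0.949]
force: [-0.5, 0.1, -0.3]
grip_width: 0.0554
```

```bash
python3 -c "
from h import *
go(433.5,47.2,68,115.3)
f=imaging.grab_frame('scene'); crop(f,180,120,320,240,5,'pics/s8.png')
"
```

```text
d [ 8.08 -0.08 -0.13] twist 0.002 n 1.9 jaw 115.4 q7 1.64 pos [434.   47.9 148.9] F [-0.5  0.1 -0.3] w 0.0554 t 16.4 tilt -1.0
```

View pics/s8.png

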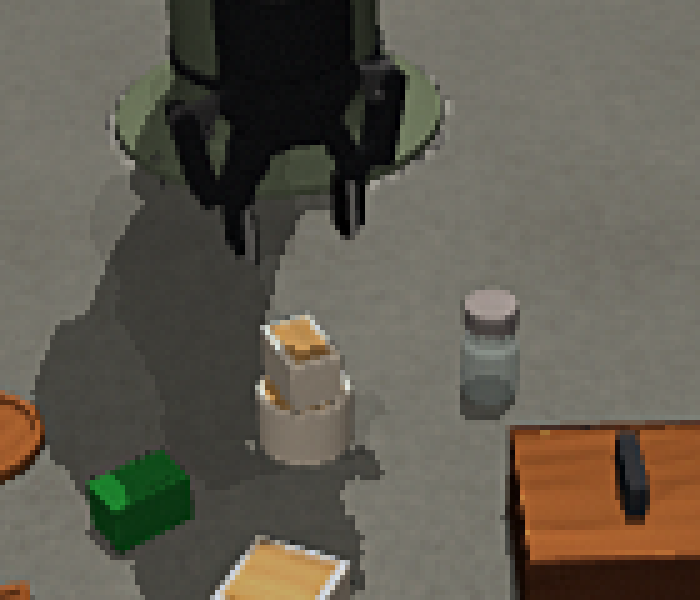

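The jaws straddle the oblong (crop 300,340) across its short side.

>>> arm_command:
  commands:
    - {"dx": 3,"dy": -0.1,"dz": -0.1,"twist": 0}
    - {"dx": 6,"dy": -0.1,"dz": -0.1,"twist": 0}
    - {"dx": 8.1,"dy": -0.1,"dz": -0.1,"twist": 0}
    - {"dx": 8.1,"dy": -0.1,"dz": -0.1,"twist": 0}
    - {"dx": 8.1,"dy": -0.1,"dz": -0.1,"twist": 0}
    - {"dx": 8.1,"dy": -0.1,"dz": -0.1,"twist": 0}

```text
clock: 16.98
position: [0.4344, 0.0476, 0.0687]
tool_rot: [0.456, 1.562, 0.9]
force: [-0.5, -0.2, -0.7]
grip_width: 0.0557
```

>>> arm_command:
  commands:
    - {"dx": 0,"dy": 0,"dz": 0,"twist": 0}
    - {"dx": 0,"dy": 0,"dz": 0,"twist": 0}
    - {"dx": 0,"dy": 0,"dz": 0,"twist": 0}
    - {"dx": 0,"dy": 0,"dz": 0,"twist": 0}
    - {"dx": 0,"dy": 0,"dz": 0,"twist": 0}
    - {"dx": 0,"dy": 0,"dz": 0,"twist": 0}
    - {"dx": 0,"dy": 0,"dz": 0,"twist": 0}
  grip: 1

```text
clock: 17.57
position: [0.4353, 0.0478, 0.0701]
tool_rot: [0.3, 1.56, 0.744]
force: [-1.8, 0.1, 14.5]
grip_width: 0.0331
```

>>> arm_command:
  commands:
    - {"dx": -2,"dy": 0,"dz": 0,"twist": 0}
    - {"dx": -4,"dy": 0,"dz": 0,"twist": 0}
    - {"dx": -6,"dy": 0,"dz": 0,"twist": 0}
    - {"dx": -8,"dy": 0,"dz": 0,"twist": 0}
    - {"dx": -10,"dy": 0,"dz": 0,"twist": 0}
    - {"dx": -10,"dy": 0,"dz": 0,"twist": 0}
    - {"dx": -10,"dy": 0,"dz": 0,"twist": 0}
    - {"dx": -10,"dy": 0,"dz": 0,"twist": 0}

```text
clock: 18.23
position: [0.4344, 0.047, 0.1701]
tool_rot: [0.269, 1.56, 0.713]
force: [0.4, 1.1, -2.1]
grip_width: 0.0334
```

```bash
python3 -c "
from h import *
f=imaging.grab_frame('scene'); crop(f,180,120,320,240,5,'pics/s9.png')
go(621,-133.8,166,15.8)
"
```

```text
d [  0.39 -24.35   9.1 ] twist -1.402 n 6.2 jaw 115.4 q7 1.65 pos [434.2  47.  169.8] F [ 0.5  0.1 -0.9] w 0.0331 t 18.3 tilt -0.9999
```

View pics/s9.png

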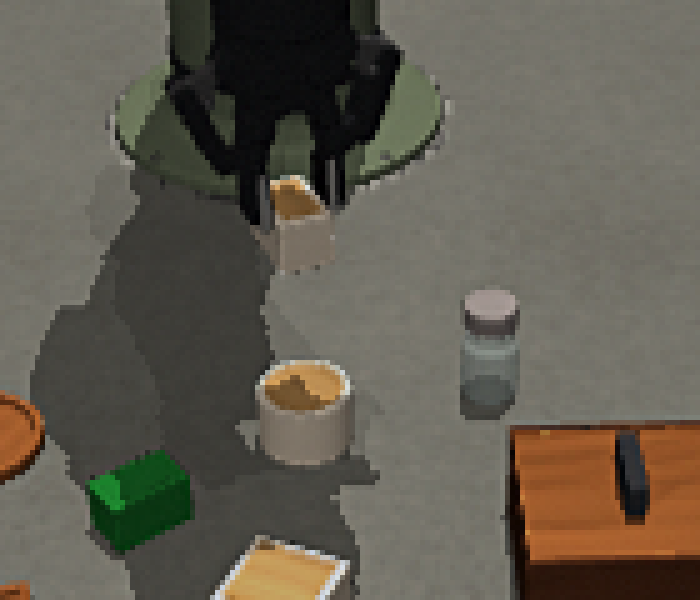

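Oblong held and round clear beneath. I carry it over and turn the other way round, to stay inside joint 7's range.

>>> arm_command:
  commands:
    - {"dx": 0.4,"dy": -24.3,"dz": 9.1,"twist": 1.74}
    - {"dx": 0.4,"dy": -24.3,"dz": 9.1,"twist": 1.74}
    - {"dx": 0.4,"dy": -24.3,"dz": 9.1,"twist": 1.74}
    - {"dx": 0.4,"dy": -24.3,"dz": 9.1,"twist": 1.74}
    - {"dx": 0.4,"dy": -24.3,"dz": 9.1,"twist": 1.74}
    - {"dx": 0.4,"dy": -24.3,"dz": 9.1,"twist": 1.74}
    - {"dx": 0.4,"dy": -24.3,"dz": 9.1,"twist": 1.74}
    - {"dx": 0.4,"dy": -24.3,"dz": 9.1,"twist": 1.74}
    - {"dx": 0.4,"dy": -24.3,"dz": 9.1,"twist": 1.74}
    - {"dx": 0.4,"dy": -24.3,"dz": 9.1,"twist": 1.74}
    - {"dx": 0.4,"dy": -24.3,"dz": 9.1,"twist": 1.74}
    - {"dx": 0.4,"dy": -24.3,"dz": 9.1,"twist": 1.74}

```text
clock: 19.28
position: [0.6203, -0.1332, 0.1646]
tool_rot: [1.948, 1.562, 0.886]
force: [0.1, 0.5, -1.0]
grip_width: 0.0327
```

```bash
python3 -c "
from h import *
go(621,-133.8,80,15.8)
"
```

```text
d [ 8.46 -0.04  0.11] twist 0.233 n 2.0 jaw 29.2 q7 0.77 pos [ 620.3 -133.2  164.6] F [ 0.1  0.5 -1. ] w 0.0327 t 19.3 tilt -1.0
```

>>> arm_command:
  commands:
    - {"dx": 2,"dy": 0,"dz": 0.1,"twist": 0.233}
    - {"dx": 4,"dy": 0,"dz": 0.1,"twist": 0.233}
    - {"dx": 6,"dy": 0,"dz": 0.1,"twist": 0.233}
    - {"dx": 8.4,"dy": 0,"dz": 0.1,"twist": 0.233}
    - {"dx": 8.4,"dy": 0,"dz": 0.1,"twist": 0.233}
    - {"dx": 8.4,"dy": 0,"dz": 0.1,"twist": 0.233}
    - {"dx": 8.4,"dy": 0,"dz": 0.1,"twist": 0.233}

```text
clock: 19.87
position: [0.6215, -0.1337, 0.0812]
tool_rot: [2.151, 1.562, 0.856]
force: [-0.1, 0.0, -0.0]
grip_width: 0.0332
```

```bash
python3 -c "
from h import *
f=imaging.grab_frame('scene'); crop(f,130,150,270,270,5,'pics/s10.png')
go(621,-133.8,36,15.8)
"
```

```text
d [ 4.57 -0.12  0.  ] twist 0.0 n 1.1 jaw 15.8 q7 0.6 pos [ 621.8 -133.8   81.7] F [-0.8  0.1  0.2] w 0.0331 t 19.9 tilt -1.0
```

View pics/s10.png

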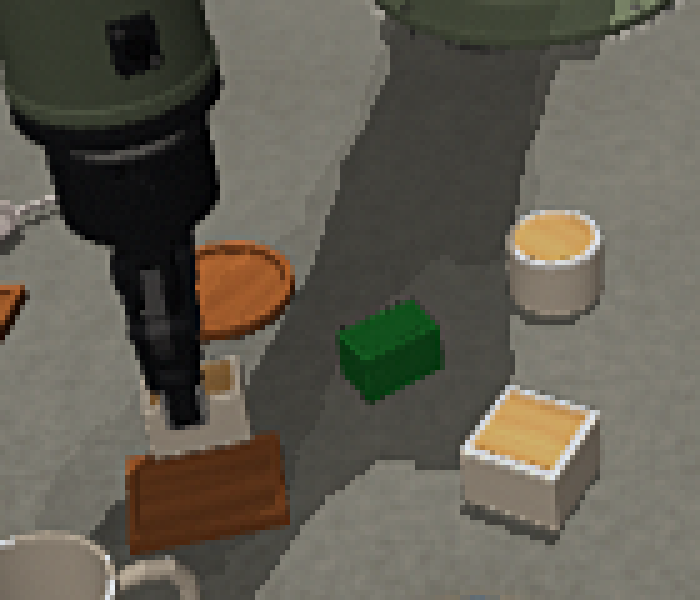

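>>> arm_command:
  commands:
    - {"dx": 2,"dy": -0.1,"dz": 0,"twist": 0}
    - {"dx": 3.5,"dy": -0.1,"dz": 0,"twist": 0}
    - {"dx": 4.3,"dy": -0.1,"dz": 0,"twist": 0}
    - {"dx": 4.5,"dy": -0.1,"dz": 0,"twist": 0}
    - {"dx": 4.6,"dy": -0.1,"dz": 0,"twist": 0}
    - {"dx": 4.6,"dy": -0.1,"dz": 0,"twist": 0}
    - {"dx": 4.6,"dy": -0.1,"dz": 0,"twist": 0}

```text
clock: 20.5
position: [0.6217, -0.1339, 0.0367]
tool_rot: [1.958, 1.56, 0.663]
force: [-0.0, -0.4, -1.4]
grip_width: 0.0332
```

>>> arm_command:
  commands:
    - {"dx": 0.1,"dy": 0,"dz": 0,"twist": 0}
    - {"dx": 0.2,"dy": 0,"dz": 0,"twist": 0}
    - {"dx": 0.2,"dy": 0,"dz": 0,"twist": 0}
    - {"dx": 0.2,"dy": 0,"dz": 0,"twist": 0}

```text
clock: 20.83
position: [0.6223, -0.1338, 0.0361]
tool_rot: [1.899, 1.559, 0.604]
force: [-3.9, 2.7, 17.3]
grip_width: 0.0328
```

>>> arm_command:
  commands:
    - {"dx": -0.1,"dy": 0,"dz": 0,"twist": 0}
    - {"dx": -0.1,"dy": 0,"dz": 0,"twist": 0}
    - {"dx": -0.1,"dy": 0,"dz": 0,"twist": 0}
    - {"dx": -0.1,"dy": 0,"dz": 0,"twist": 0}
    - {"dx": -0.1,"dy": 0,"dz": 0,"twist": 0}
    - {"dx": -0.1,"dy": 0,"dz": 0,"twist": 0}
  grip: -0.4

```text
clock: 21.33
position: [0.6223, -0.1338, 0.037]
tool_rot: [1.913, 1.559, 0.618]
force: [0.5, 0.0, -0.6]
grip_width: 0.0597
```

>>> arm_command:
  commands:
    - {"dx": -2,"dy": 0,"dz": 0,"twist": 0}
    - {"dx": -4,"dy": 0,"dz": 0,"twist": 0}
    - {"dx": -6,"dy": 0,"dz": 0,"twist": 0}
    - {"dx": -9,"dy": 0,"dz": 0,"twist": 0}
    - {"dx": -12,"dy": 0,"dz": 0,"twist": 0}
    - {"dx": -12,"dy": 0,"dz": 0,"twist": 0}
    - {"dx": -12,"dy": 0,"dz": 0,"twist": 0}
    - {"dx": -12,"dy": 0,"dz": 0,"twist": 0}

```text
clock: 22.0
position: [0.6209, -0.1344, 0.1565]
tool_rot: [1.952, 1.559, 0.657]
force: [-0.1, 0.1, -1.1]
grip_width: 0.0599
```

```bash
cat >> h.py <<'E'
def cnts(f,lo,hi,roi,amin):
    H=cv2.cvtColor(cv2.resize(f,None,fx=4,fy=4,interpolation=cv2.INTER_CUBIC),cv2.COLOR_BGR2HSV)
    m=cv2.inRange(H,lo,hi); k=np.zeros_like(m); x0,y0,x1,y1=[4*a for a in roi]; k[y0:y1,x0:x1]=255
    c,_=cv2.findContours(m&k,cv2.RETR_EXTERNAL,cv2.CHAIN_APPROX_NONE)
    return [(cv2.convexHull(a).reshape(-1,2)+.5)/4-.5 for a in c if cv2.contourArea(a)>amin*16]
def lids(f,roi,z):
    for c in cnts(f,(15,70,80),(32,255,255),roi,30):
        P,r=rect("top",c,z); (cx,cy),rr=cv2.minEnclosingCircle(P*1000)
        print("lid rect",np.round(r[0],1),np.round(r[1],1),round(r[2],1),"circ",round(cx,1),round(cy,1),round(rr,1),"px",c.mean(0).round(0))
E
python3 -c "
from h import *
f=imaging.grab_frame('scene'); crop(f,130,150,270,270,5,'pics/s11.png')
f=imaging.grab_frame('top')[:,:,::-1].copy(); crop(f[:,:,::-1],240,110,440,230,4,'pics/t11.png'); cv2.imwrite('pics/t11_raw.png',f)
lids(f,(240,120,300,225),.04)
lids(f,(310,120,360,165),.038)
go(443,50,150)
"
```

```text
lid rect [435.4  47.3] [48.9 48.2] 88.7 circ 435.3 47.0 25.2 px [273. 208.]
lid rect [609.9  45.1] [47.6 48. ] 67.6 circ 610.0 45.1 32.4 px [271. 145.]
lid rect [ 623.2 -130.1] [26.2 44. ] 16.6 circ 623.1 -130.1 24.0 px [334. 139.]
d [  0.57 -12.06 -22.58] twist 0.0 n 6.1 jaw 15.8 q7 0.58 pos [ 620.5 -134.4  155.8] F [ 0.5 -0.5 -0.3] w 0.0597 t 22.1 tilt -0.9999
```

View pics/s11.png

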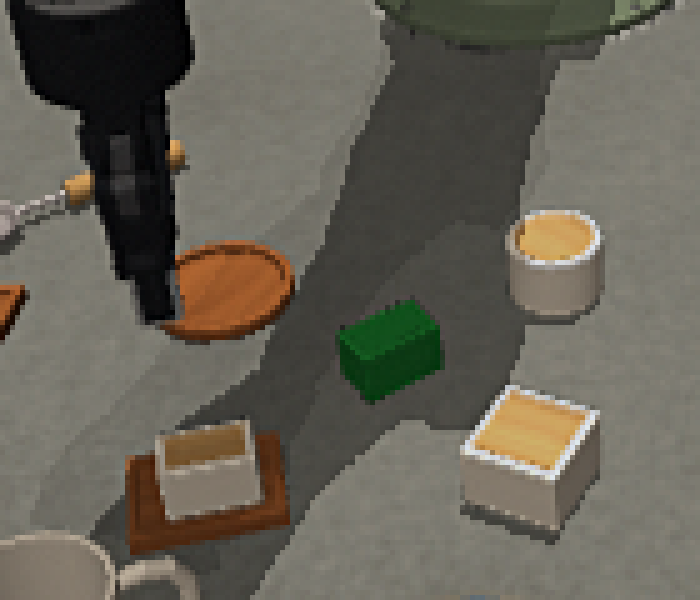

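View pics/t11.png

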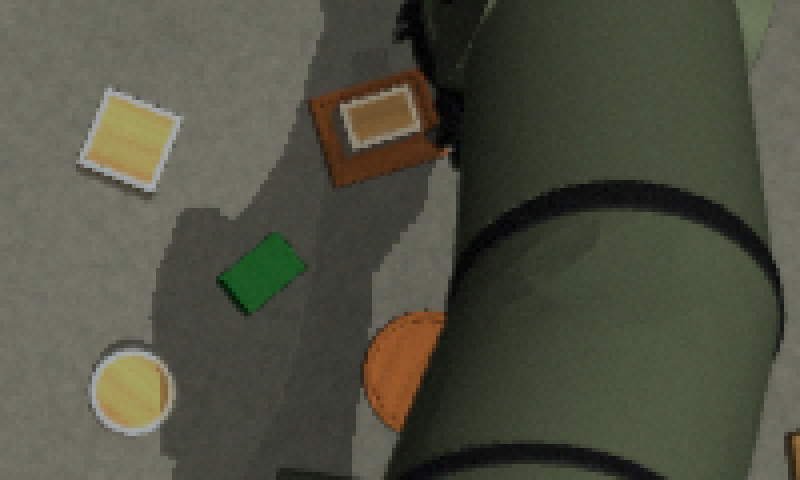

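Picture: the oblong stands inside its coaster (scene crop 210,470). Round lid centre is (435,47) mm and square (610,45) mm with its sides at 67.6°. Round next.

```bash
python3 -c "
from h import *
print(ray('top',230,227,.07),ray('top',306,178,.034))
go(435.3,47.1,150,50)
"
```

```text
[0.38461766 0.16433186 0.07      ] [ 0.51527775 -0.0474348   0.034     ]
d [  0.56 -12.88 -22.51] twist -0.597 n 6.2 jaw 15.8 q7 0.58 pos [ 620.5 -134.4  155.8] F [ 0.5 -0.5 -0.3] w 0.0597 t 22.1 tilt -0.9999
```

>>> arm_command:
  commands:
    - {"dx": 0.5,"dy": -12.9,"dz": -22.5,"twist": -0.597}
    - {"dx": 0.5,"dy": -12.9,"dz": -22.5,"twist": -0.597}
    - {"dx": 0.5,"dy": -12.9,"dz": -22.5,"twist": -0.597}
    - {"dx": 0.5,"dy": -12.9,"dz": -22.5,"twist": -0.597}
    - {"dx": 0.5,"dy": -12.9,"dz": -22.5,"twist": -0.597}
    - {"dx": 0.5,"dy": -12.9,"dz": -22.5,"twist": -0.597}
    - {"dx": 0.5,"dy": -12.9,"dz": -22.5,"twist": -0.597}
    - {"dx": 0.5,"dy": -12.9,"dz": -22.5,"twist": -0.597}
    - {"dx": 0.5,"dy": -12.9,"dz": -22.5,"twist": -0.597}
    - {"dx": 0.5,"dy": -12.9,"dz": -22.5,"twist": -0.597}
    - {"dx": 0.5,"dy": -12.9,"dz": -22.5,"twist": -0.597}
  grip: -1

```text
clock: 23.02
position: [0.4358, 0.0461, 0.1504]
tool_rot: [1.416, 1.561, 0.716]
force: [-0.4, -0.6, -0.3]
grip_width: 0.0856
```

```bash
python3 -c "
from h import *
go(435.3,47.1,28,50)
"
```

```text
d [12.24 -0.08 -0.12] twist -0.001 n 2.9 jaw 49.9 q7 0.71 pos [435.8  46.1 150.4] F [-0.4 -0.6 -0.3] w 0.0856 t 23.0 tilt -0.9999
```

>>> arm_command:
  commands:
    - {"dx": 3,"dy": 0.1,"dz": -0.1,"twist": 0}
    - {"dx": 6,"dy": 0.1,"dz": -0.1,"twist": 0}
    - {"dx": 8,"dy": 0.1,"dz": -0.1,"twist": 0}
    - {"dx": 10,"dy": 0.1,"dz": -0.1,"twist": 0}
    - {"dx": 12.2,"dy": 0.1,"dz": -0.1,"twist": 0}
    - {"dx": 12.2,"dy": 0.1,"dz": -0.1,"twist": 0}
    - {"dx": 12.2,"dy": 0.1,"dz": -0.1,"twist": 0}

```text
clock: 23.6
position: [0.4363, 0.0475, 0.0278]
tool_rot: [1.539, 1.563, 0.838]
force: [0.5, 0.4, 0.4]
grip_width: 0.0854
```

>>> arm_command:
  commands:
    - {"dx": 0,"dy": 0,"dz": 0,"twist": 0}
    - {"dx": 0,"dy": 0,"dz": 0,"twist": 0}
    - {"dx": 0,"dy": 0,"dz": 0,"twist": 0}
    - {"dx": 0,"dy": 0,"dz": 0,"twist": 0}
    - {"dx": 0,"dy": 0,"dz": 0,"twist": 0}
    - {"dx": 0,"dy": 0,"dz": 0,"twist": 0}
    - {"dx": 0,"dy": 0,"dz": 0,"twist": 0}
  grip: 1
  squeeze: 35

```text
clock: 24.18
position: [0.437, 0.0474, 0.029]
tool_rot: [1.398, 1.561, 0.696]
force: [-0.8, -1.3, 6.9]
grip_width: 0.0588
```

>>> arm_command:
  commands:
    - {"dx": -2,"dy": 0,"dz": 0,"twist": 0}
    - {"dx": -4,"dy": 0,"dz": 0,"twist": 0}
    - {"dx": -6,"dy": 0,"dz": 0,"twist": 0}
    - {"dx": -8,"dy": 0,"dz": 0,"twist": 0}
    - {"dx": -8,"dy": 0,"dz": 0,"twist": 0}
    - {"dx": -8,"dy": 0,"dz": 0,"twist": 0}
    - {"dx": -8,"dy": 0,"dz": 0,"twist": 0}

```text
clock: 24.77
position: [0.4364, 0.047, 0.1092]
tool_rot: [1.376, 1.561, 0.675]
force: [0.3, 0.5, -2.1]
grip_width: 0.0584
```

```bash
python3 -c "
from h import *
f=imaging.grab_frame('scene'); crop(f,150,120,320,240,4.5,'pics/s12.png')
go(443.7,-163.6,108,50)
"
```

```text
d [ -0.04 -15.6   14.15] twist -0.003 n 5.1 jaw 49.8 q7 0.72 pos [436.2  46.9 108.8] F [-0.2 -0.8 -2.7] w 0.0582 t 24.8 tilt -1.0
```

View pics/s12.png

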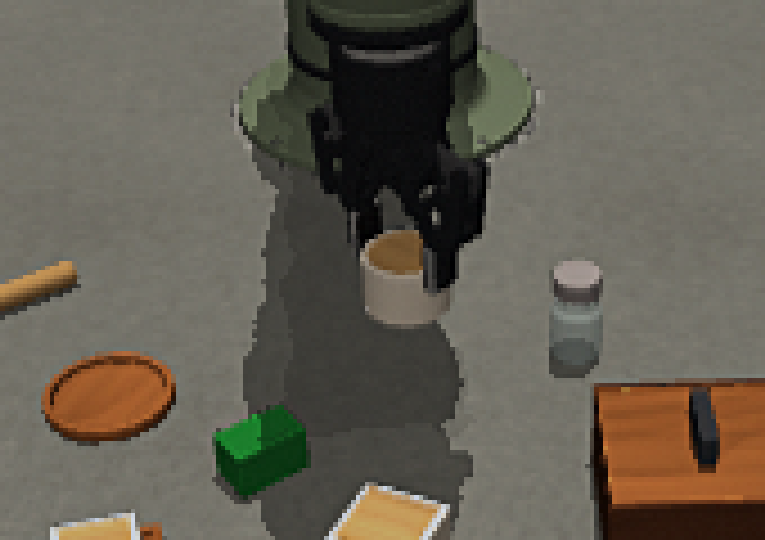

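>>> arm_command:
  commands:
    - {"dx": 0,"dy": -15.6,"dz": 14.1,"twist": 0}
    - {"dx": 0,"dy": -15.6,"dz": 14.1,"twist": 0}
    - {"dx": 0,"dy": -15.6,"dz": 14.1,"twist": 0}
    - {"dx": 0,"dy": -15.6,"dz": 14.1,"twist": 0}
    - {"dx": 0,"dy": -15.6,"dz": 14.1,"twist": 0}
    - {"dx": 0,"dy": -15.6,"dz": 14.1,"twist": 0}
    - {"dx": 0,"dy": -15.6,"dz": 14.1,"twist": 0}
    - {"dx": 0,"dy": -15.6,"dz": 14.1,"twist": 0}
    - {"dx": 0,"dy": -15.6,"dz": 14.1,"twist": 0}

```text
clock: 25.57
position: [0.4431, -0.1622, 0.107]
tool_rot: [1.554, 1.562, 0.854]
force: [0.7, 0.7, -1.5]
grip_width: 0.0583
```

```bash
python3 -c "
from h import *
go(443.7,-163.6,36,50)
"
```

```text
d [ 7.1  -0.13  0.14] twist -0.002 n 1.7 jaw 49.9 q7 1.17 pos [ 443.1 -162.2  107. ] F [ 0.7  0.7 -1.5] w 0.0583 t 25.6 tilt -1.0
```

>>> arm_command:
  commands:
    - {"dx": 2,"dy": -0.1,"dz": 0.1,"twist": 0}
    - {"dx": 4,"dy": -0.1,"dz": 0.1,"twist": 0}
    - {"dx": 6,"dy": -0.1,"dz": 0.1,"twist": 0}
    - {"dx": 6.8,"dy": -0.1,"dz": 0.1,"twist": 0}
    - {"dx": 7.1,"dy": -0.1,"dz": 0.1,"twist": 0}
    - {"dx": 7.1,"dy": -0.1,"dz": 0.1,"twist": 0}
    - {"dx": 7.1,"dy": -0.1,"dz": 0.1,"twist": 0}

```text
clock: 26.15
position: [0.444, -0.1629, 0.0367]
tool_rot: [1.492, 1.562, 0.793]
force: [-0.4, 0.0, -2.1]
grip_width: 0.0585
```

>>> arm_command:
  commands:
    - {"dx": 0.1,"dy": 0,"dz": 0,"twist": 0}
    - {"dx": 0.2,"dy": 0,"dz": 0,"twist": 0}
    - {"dx": 0.3,"dy": 0,"dz": 0,"twist": 0}
    - {"dx": 0.3,"dy": 0,"dz": 0,"twist": 0}

```text
clock: 26.48
position: [0.4442, -0.1629, 0.0339]
tool_rot: [1.449, 1.561, 0.75]
force: [-1.1, -0.4, -2.2]
grip_width: 0.0586
```

>>> arm_command:
  commands:
    - {"dx": 0.1,"dy": 0,"dz": 0,"twist": 0}
    - {"dx": 0.2,"dy": 0,"dz": 0,"twist": 0}
    - {"dx": 0.2,"dy": 0,"dz": 0,"twist": 0}
    - {"dx": 0.2,"dy": 0,"dz": 0,"twist": 0}

```text
clock: 26.82
position: [0.4443, -0.163, 0.033]
tool_rot: [1.403, 1.561, 0.703]
force: [-7.0, 2.5, 32.3]
grip_width: 0.0586
```

>>> arm_command:
  commands:
    - {"dx": -0.1,"dy": 0,"dz": 0,"twist": 0}
    - {"dx": -0.1,"dy": 0,"dz": 0,"twist": 0}
    - {"dx": -0.1,"dy": 0,"dz": 0,"twist": 0}
    - {"dx": -0.1,"dy": 0,"dz": 0,"twist": 0}
    - {"dx": -0.1,"dy": 0,"dz": 0,"twist": 0}
    - {"dx": -0.1,"dy": 0,"dz": 0,"twist": 0}
  grip: -1

```text
clock: 27.32
position: [0.4442, -0.1629, 0.0338]
tool_rot: [1.425, 1.561, 0.725]
force: [0.9, -0.4, -0.1]
grip_width: 0.0852
```

>>> arm_command:
  commands:
    - {"dx": -2,"dy": 0,"dz": 0,"twist": 0}
    - {"dx": -4,"dy": 0,"dz": 0,"twist": 0}
    - {"dx": -6,"dy": 0,"dz": 0,"twist": 0}
    - {"dx": -9,"dy": 0,"dz": 0,"twist": 0}
    - {"dx": -12,"dy": 0,"dz": 0,"twist": 0}
    - {"dx": -12,"dy": 0,"dz": 0,"twist": 0}
    - {"dx": -12,"dy": 0,"dz": 0,"twist": 0}
    - {"dx": -12,"dy": 0,"dz": 0,"twist": 0}

```text
clock: 27.98
position: [0.4432, -0.1636, 0.1535]
tool_rot: [1.437, 1.561, 0.738]
force: [-0.8, 0.6, -0.5]
grip_width: 0.0857
```

```bash
python3 -c "
from h import *
f=imaging.grab_frame('scene'); crop(f,100,130,270,270,4.5,'pics/s13.png')
go(609.9,45.1,150,67.6)
go(609.9,45.1,150,67.6+90)
"
```

```text
d [ 0.56 26.71 -0.65] twist -0.308 n 6.4 jaw 49.9 q7 1.17 pos [ 442.9 -163.6  153.1] F [ 0.4 -0.1 -0.7] w 0.085 t 28.0 tilt -1.0
d [ 0.56 26.71 -0.65] twist 1.263 n 6.4 jaw 49.9 q7 1.17 pos [ 442.9 -163.6  153.1] F [ 0.4 -0.1 -0.7] w 0.085 t 28.0 tilt -1.0
```

View pics/s13.png

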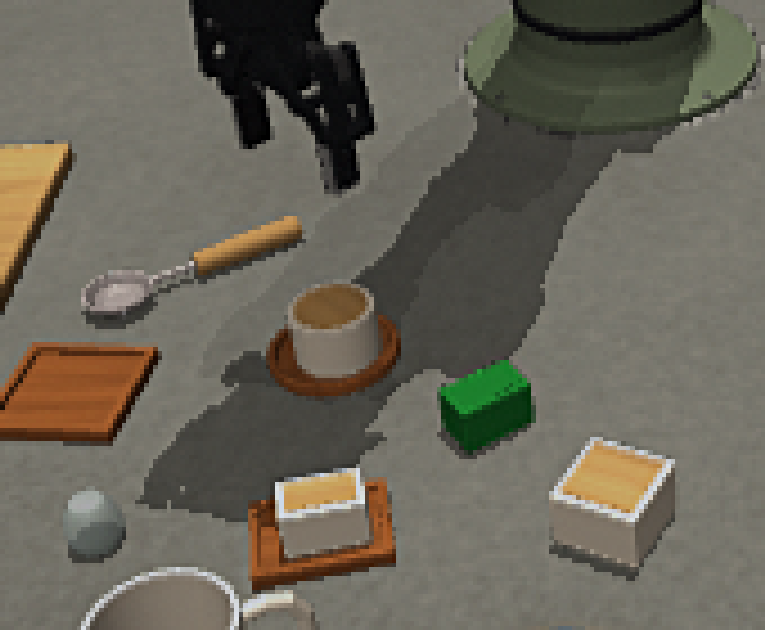

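>>> arm_command:
  commands:
    - {"dx": 0.5,"dy": 26.7,"dz": -0.6,"twist": -0.308}
    - {"dx": 0.5,"dy": 26.7,"dz": -0.6,"twist": -0.308}
    - {"dx": 0.5,"dy": 26.7,"dz": -0.6,"twist": -0.308}
    - {"dx": 0.5,"dy": 26.7,"dz": -0.6,"twist": -0.308}
    - {"dx": 0.5,"dy": 26.7,"dz": -0.6,"twist": -0.308}
    - {"dx": 0.5,"dy": 26.7,"dz": -0.6,"twist": -0.308}
    - {"dx": 0.5,"dy": 26.7,"dz": -0.6,"twist": -0.308}
    - {"dx": 0.5,"dy": 26.7,"dz": -0.6,"twist": -0.308}
    - {"dx": 0.5,"dy": 26.7,"dz": -0.6,"twist": -0.308}
    - {"dx": 0.5,"dy": 26.7,"dz": -0.6,"twist": -0.308}
    - {"dx": 0.5,"dy": 26.7,"dz": -0.6,"twist": -0.308}

```text
clock: 28.95
position: [0.6096, 0.0434, 0.1501]
tool_rot: [1.265, 1.563, 0.872]
force: [-0.1, -0.5, -0.3]
grip_width: 0.0853
```

```bash
python3 -c "
from h import *
go(609.9,45.1,28,67.6)
"
```

```text
d [12.21  0.07 -0.06] twist -0.002 n 2.9 jaw 67.5 q7 1.01 pos [609.6  43.4 150.1] F [-0.1 -0.5 -0.3] w 0.0853 t 28.9 tilt -1.0
```

>>> arm_command:
  commands:
    - {"dx": 3,"dy": 0.1,"dz": -0.1,"twist": 0}
    - {"dx": 6,"dy": 0.1,"dz": -0.1,"twist": 0}
    - {"dx": 8,"dy": 0.1,"dz": -0.1,"twist": 0}
    - {"dx": 10,"dy": 0.1,"dz": -0.1,"twist": 0}
    - {"dx": 12.2,"dy": 0.1,"dz": -0.1,"twist": 0}
    - {"dx": 12.2,"dy": 0.1,"dz": -0.1,"twist": 0}
    - {"dx": 12.2,"dy": 0.1,"dz": -0.1,"twist": 0}

```text
clock: 29.53
position: [0.6089, 0.0446, 0.0277]
tool_rot: [1.449, 1.564, 1.056]
force: [-0.9, 1.4, 0.2]
grip_width: 0.0853
```

>>> arm_command:
  commands:
    - {"dx": 0,"dy": 0,"dz": 0,"twist": 0}
    - {"dx": 0,"dy": 0,"dz": 0,"twist": 0}
    - {"dx": 0,"dy": 0,"dz": 0,"twist": 0}
    - {"dx": 0,"dy": 0,"dz": 0,"twist": 0}
    - {"dx": 0,"dy": 0,"dz": 0,"twist": 0}
    - {"dx": 0,"dy": 0,"dz": 0,"twist": 0}
    - {"dx": 0,"dy": 0,"dz": 0,"twist": 0}
  grip: 1
  squeeze: 35

```text
clock: 30.12
position: [0.6096, 0.0444, 0.0293]
tool_rot: [1.234, 1.563, 0.84]
force: [-2.2, -1.6, 9.2]
grip_width: 0.0571
```

>>> arm_command:
  commands:
    - {"dx": -2,"dy": 0,"dz": 0,"twist": 0}
    - {"dx": -4,"dy": 0,"dz": 0,"twist": 0}
    - {"dx": -6,"dy": 0,"dz": 0,"twist": 0}
    - {"dx": -9,"dy": 0,"dz": 0,"twist": 0}
    - {"dx": -10,"dy": 0,"dz": 0,"twist": 0}
    - {"dx": -10,"dy": 0,"dz": 0,"twist": 0}
    - {"dx": -10,"dy": 0,"dz": 0,"twist": 0}

```text
clock: 30.7
position: [0.6093, 0.0438, 0.1299]
tool_rot: [1.131, 1.562, 0.737]
force: [-0.3, -0.9, -3.3]
grip_width: 0.0573
```

```bash
python3 -c "
from h import *
f=imaging.grab_frame('scene'); crop(f,150,120,320,260,4.5,'pics/s14.png')
go(487.3,-334.8,128,87)
"
```

```text
d [ -0.18 -39.62   3.32] twist -0.342 n 9.5 jaw 67.4 q7 1.01 pos [608.8  43.8 129. ] F [-0.3  0.3 -2.6] w 0.0574 t 30.8 tilt -1.0
```

View pics/s14.png

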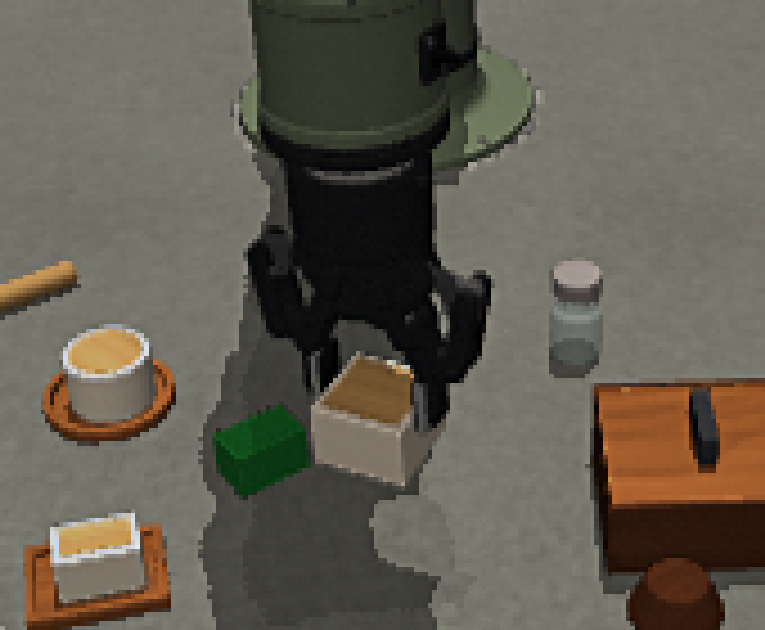

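>>> arm_command:
  commands:
    - {"dx": -0.2,"dy": -39.6,"dz": 3.3,"twist": -0.342}
    - {"dx": -0.2,"dy": -39.6,"dz": 3.3,"twist": -0.342}
    - {"dx": -0.2,"dy": -39.6,"dz": 3.3,"twist": -0.342}
    - {"dx": -0.2,"dy": -39.6,"dz": 3.3,"twist": -0.342}
    - {"dx": -0.2,"dy": -39.6,"dz": 3.3,"twist": -0.342}
    - {"dx": -0.2,"dy": -39.6,"dz": 3.3,"twist": -0.342}
    - {"dx": -0.2,"dy": -39.6,"dz": 3.3,"twist": -0.342}
    - {"dx": -0.2,"dy": -39.6,"dz": 3.3,"twist": -0.342}
    - {"dx": -0.2,"dy": -39.6,"dz": 3.3,"twist": -0.342}
    - {"dx": -0.2,"dy": -39.6,"dz": 3.3,"twist": -0.342}
    - {"dx": -0.2,"dy": -39.6,"dz": 3.3,"twist": -0.342}
    - {"dx": -0.2,"dy": -39.6,"dz": 3.3,"twist": -0.342}

```text
clock: 31.75
position: [0.4858, -0.3357, 0.1269]
tool_rot: [1.179, 1.564, 1.125]
force: [1.2, 0.8, -2.1]
grip_width: 0.0574
```

```bash
python3 -c "
from h import *
f=imaging.grab_frame('scene'); crop(f,60,120,230,260,4.5,'pics/s15.png')
go(487.3,-334.8,37,87)
"
```

```text
d [ 9.01 -0.12  0.04] twist -0.0 n 2.2 jaw 87.0 q7 1.96 pos [ 486.7 -334.2  127.1] F [ 0.3  0.9 -2. ] w 0.0572 t 31.8 tilt -1.0
```

View pics/s15.png

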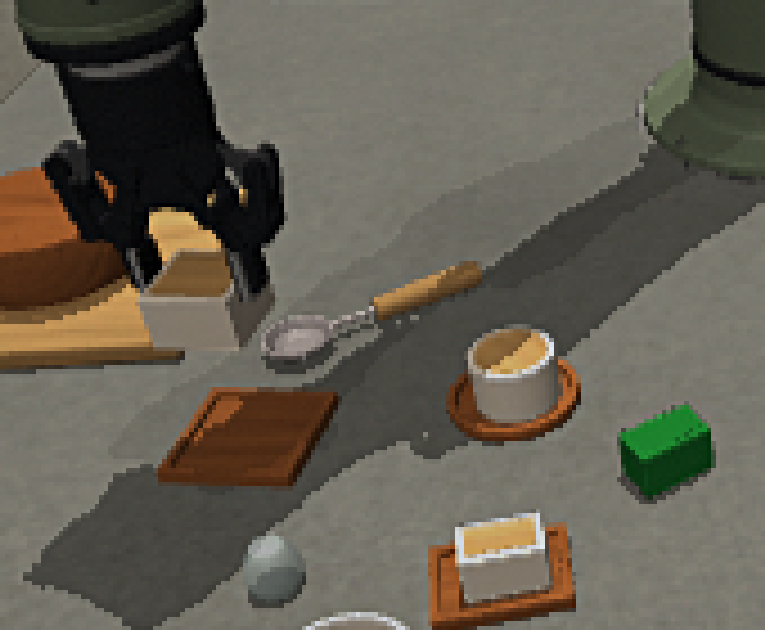

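>>> arm_command:
  commands:
    - {"dx": 2,"dy": -0.1,"dz": 0,"twist": 0}
    - {"dx": 4,"dy": -0.1,"dz": 0,"twist": 0}
    - {"dx": 6,"dy": -0.1,"dz": 0,"twist": 0}
    - {"dx": 8,"dy": -0.1,"dz": 0,"twist": 0}
    - {"dx": 8.8,"dy": -0.1,"dz": 0,"twist": 0}
    - {"dx": 9,"dy": -0.1,"dz": 0,"twist": 0}
    - {"dx": 9.1,"dy": -0.1,"dz": 0,"twist": 0}
    - {"dx": 9.1,"dy": -0.1,"dz": 0,"twist": 0}
    - {"dx": 9.1,"dy": -0.1,"dz": 0,"twist": 0}

```text
clock: 32.55
position: [0.4874, -0.3345, 0.0368]
tool_rot: [1.033, 1.563, 0.98]
force: [0.3, 0.2, -0.6]
grip_width: 0.0571
```

>>> arm_command:
  commands:
    - {"dx": 0.1,"dy": 0,"dz": 0,"twist": 0}
    - {"dx": 0.2,"dy": 0,"dz": 0,"twist": 0}
    - {"dx": 0.3,"dy": 0,"dz": 0,"twist": 0}
    - {"dx": 0.3,"dy": 0,"dz": 0,"twist": 0}

```text
clock: 32.88
position: [0.4879, -0.3347, 0.0353]
tool_rot: [0.874, 1.563, 0.822]
force: [-4.7, 4.1, 23.4]
grip_width: 0.0571
```

>>> arm_command:
  commands:
    - {"dx": -0.1,"dy": 0,"dz": 0,"twist": 0}
    - {"dx": -0.1,"dy": 0,"dz": 0,"twist": 0}
    - {"dx": -0.1,"dy": 0,"dz": 0,"twist": 0}
    - {"dx": -0.1,"dy": 0,"dz": 0,"twist": 0}
    - {"dx": -0.1,"dy": 0,"dz": 0,"twist": 0}
    - {"dx": -0.1,"dy": 0,"dz": 0,"twist": 0}
  grip: -1

```text
clock: 33.38
position: [0.4878, -0.3347, 0.0361]
tool_rot: [0.897, 1.563, 0.845]
force: [0.6, -0.2, -0.9]
grip_width: 0.0856
```

>>> arm_command:
  commands:
    - {"dx": -2,"dy": 0,"dz": 0,"twist": 0}
    - {"dx": -4,"dy": 0,"dz": 0,"twist": 0}
    - {"dx": -6,"dy": 0,"dz": 0,"twist": 0}
    - {"dx": -9,"dy": 0,"dz": 0,"twist": 0}
    - {"dx": -12,"dy": 0,"dz": 0,"twist": 0}
    - {"dx": -12,"dy": 0,"dz": 0,"twist": 0}
    - {"dx": -12,"dy": 0,"dz": 0,"twist": 0}

```text
clock: 33.97
position: [0.4878, -0.3359, 0.1576]
tool_rot: [0.585, 1.562, 0.532]
force: [-0.4, 0.6, -0.3]
grip_width: 0.0852
```

```bash
python3 -c "
from h import *
go(480,100,200)
f=imaging.grab_frame('scene'); crop(f,60,120,230,260,4.5,'pics/s16.png')
"
```

```text
d [-4.05 43.51 -3.04] twist 0.0 n 10.5 jaw 87.0 q7 1.96 pos [ 487.8 -335.9  157.6] F [-0.4  0.6 -0.3] w 0.0852 t 34.0 tilt -1.0
```

View pics/s16.png

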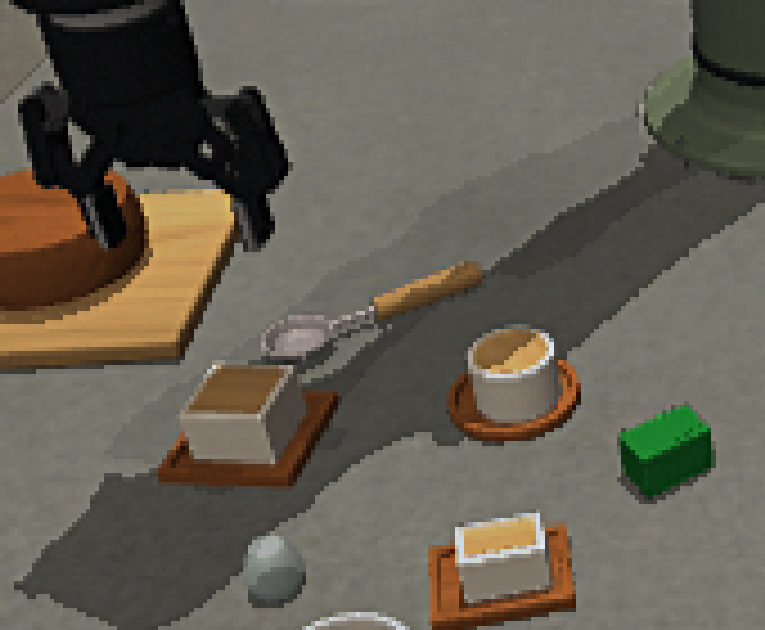

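All three appear seated. I move the arm aside for a clear top view.

>>> arm_command:
  commands:
    - {"dx": -4,"dy": 0,"dz": 0,"twist": 0}
    - {"dx": -4,"dy": 43.5,"dz": -3,"twist": 0}
    - {"dx": -4,"dy": 43.5,"dz": -3,"twist": 0}
    - {"dx": -4,"dy": 43.5,"dz": -3,"twist": 0}
    - {"dx": -4,"dy": 43.5,"dz": -3,"twist": 0}
    - {"dx": -4,"dy": 43.5,"dz": -3,"twist": 0}
    - {"dx": -4,"dy": 43.5,"dz": -3,"twist": 0}
    - {"dx": -4,"dy": 43.5,"dz": -3,"twist": 0}
    - {"dx": -4,"dy": 43.5,"dz": -3,"twist": 0}
    - {"dx": -4,"dy": 43.5,"dz": -3,"twist": 0}
    - {"dx": -4,"dy": 43.5,"dz": -3,"twist": 0}
    - {"dx": -4,"dy": 43.5,"dz": -3,"twist": 0}

```text
clock: 35.02
position: [0.4787, 0.1054, 0.1977]
tool_rot: [1.076, 1.563, 1.028]
force: [-0.6, 0.7, 0.0]
grip_width: 0.085
```

```bash
python3 -c "
from h import *
f=imaging.grab_frame('top')[:,:,::-1].copy(); crop(f[:,:,::-1],290,110,440,230,5,'pics/t17.png')
lids(f,(310,120,360,165),.038)
lids(f,(320,170,370,225),.044)
lids(f,(380,165,430,210),.044)
f=imaging.grab_frame('scene'); crop(f,80,120,350,270,2.9,'pics/s17.png')
"
```

```text
lid rect [ 623.1 -130.3] [23.6 41.4] 15.7 circ 623.4 -130.1 22.4 px [335. 139.]
lid rect [ 443.5 -161.5] [48.6 48.6] 43.6 circ 444.0 -161.1 24.9 px [348. 203.]
lid rect [ 488.2 -335.5] [48.  47.6] 86.8 circ 488.2 -335.3 32.3 px [411. 186.]
```

View pics/t17.png

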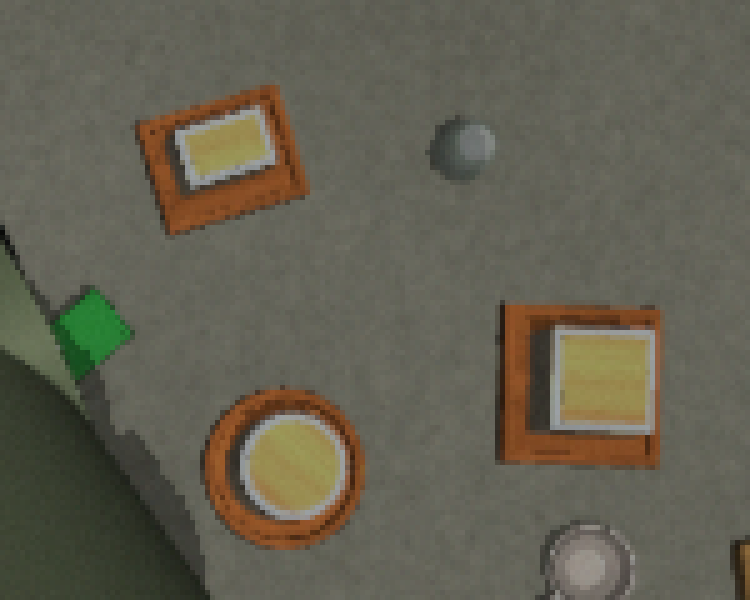

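View pics/s17.png

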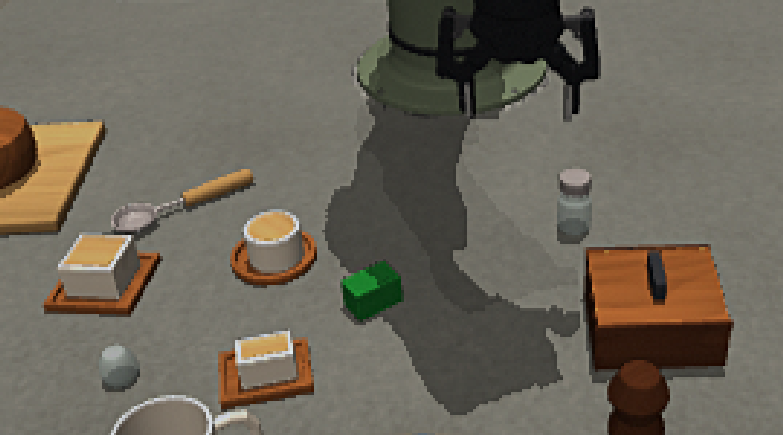

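```bash
python3 -c "
from h import *
s=sensors.observe();print(s['clock'],np.abs(s['qd']).max(),s['force'])
print(order.job_done())"
```

```text
35.1167 0.06503221690643211 [ 0.79407373 -0.34455687  1.38873386]
the job is handed in; nothing more can be done
None
```

I took both stacks apart, put all four canisters in their places, shut the box lid and handed the job in at 35.1 s of the 131 s allowed. The job reports no verdict, so what follows is from my own checks.

- **Box:** I pulled the lid open by its fin to about 100 mm and set the small round canister in. A picture before closing showed it upright inside. I then pushed the lid until it stopped, with about 10 N reaction; it looked flush in the last picture.
- **Coasters:** In the last top view the lids were centred 1 mm (square), 2 mm (round) and 4 mm (oblong) from their coaster centres. The limit is 14.5 mm. All three looked flat on the coaster floor with clear space to the rims, and the gripper was open and clear of everything.
- **Disagreements:** The square and oblong canisters met the coaster floor about 2 mm earlier than I had calculated, probably because they slipped slightly in the grip. The pictures showed neither of them on a rim or tilted. The canister inside the shut box could not be seen again after closing.

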